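# Hang rinsed slide holders on the drying bar

### The arm

A 6-joint arm with a two-finger parallel gripper is mounted at the origin on the work surface. World frame = base frame: x ahead of the robot, y to its left, z up, the work surface at z = 0. Lengths are in m, angles in rad, forces in N, time in s.
With the tool pointing down it reaches from about 0.225 to 0.725 m from the base axis. Payload 3.1 kg.
Tool frame: the origin (TCP) lies on the centre line of the jaws, within the pads' length; the fingertips stand 22 mm ahead of it and the grasp point (between the pads) lies 3 mm ahead of it; z points along the fingers, y is the direction in which the jaws open and shut (so a half turn about z gives the same grasp; the last joint's range is limited). The gripper opens to 85 mm and grips with 20 to 120 N. Pads are 22 mm wide; open, the fingers measure 114 mm over their backs; the gripper's body (76 mm by 85 mm) begins 54 mm behind the grasp point. The pads swing forward as they close: fully open they stand 13 mm farther back than shut.
Start: joints at [-1.312, 0.048, 0.099, 1.622, 0, 1.443], TCP at [0.198, -0.486, 0.253] pointing down, gripper open.
Joint ranges: [-2.91, 2.91], [-0.99, 1.94], [-1.21, 1.42], [-2.12, 2.29], [-1.49, 1.47], [-3.14, 3.14]. Speed limits (rad/s): [2.79, 2.79, 3.14, 3.14, 3.14, 3.14].

### API

Orientations are given as a unit quaternion [x, y, z, w].
In Python, from plant import readout, eyes, job gives the robot as it stands.
- The arm moves only by the tool drive_tool, never from a script. Its argument "targets" is a list of rows, each a list of 7 numbers: the shift along the tool's x, y, z in mm, then the turn, a rotation vector about the tool's x, y, z in degrees, then the closure, from 0 (fully open) to 1 (shut). In form: [[tx, ty, tz, wx, wy, wz, gripper], ...]. A call has 1 to 10 rows; each row is the pose to reach, as a shift and turn from the pose commanded when the call began, along the tool's axes at that moment; what a row does not reach only later rows make up. A row lasts 1/12 s, in which the tool goes at most 41.7 mm and 7.16 degrees, less where a joint would pass 70% of its speed; a pose out of reach is approached as far as the arm can. A call with a gripper value outside its range is refused whole. The fingers move at their own pace and stop on an object; "grip_force" is the grip in N (left out, the last holds). Time passes only in rows, so rows that repeat a pose let the fingers close. It gives the time, the measured TCP pose, the force and the opening at its end, in the units of the state.
- readout.get_state(): the state, without advancing time (a new reading comes with each control period).
- eyes.snapshot(name): name is "scene" or "top" or "wrist"; returns a dict with "color" (480x640x3 uint8, red, green, blue), "range_z" (480x640 float32, m along the optical axis (not along the pixel's ray), 0 where there is no reading), "intrinsics" (3x3 intrinsics, pixels), "R" (3x3) and "t" (3): a world point X has camera coordinates R X + t; the wrist camera has in their place "mount" (4x4, takes a point from camera to tool coordinates, whose origin is the TCP and whose axes are the flange's). Camera axes: x right, y down, z forward; pixel columns grow to the right and rows downward; lengths in m; the calibration is good to about 2 mm. A picture is of the moment at which its call begins: read the wrist's pose just before it.
- job.finish_job(): hands the job in, once; it reports no verdict.
The state is a dict: "clock": time; "q": joint angles; "qvel": joint speeds; "joint_torque": joint torques, N m; "position": TCP position; "eef_rot": TCP orientation; "contact_force": force on the tool from outside, world axes, zero at the start; "torque": the same for the moment, N m; "finger_gap": finger opening in m.
Only numpy, scipy, OpenCV 4.12 (cv2) and the standard library are available. Lean on these libraries where they do the work, as an engineer would, in place of code of your own. Each camera call takes 0.05 s, during which the arm holds its last target. There are 200 camera calls.

### The job

Get the rinsed slides drying: first, with all the holders still on the mat, push the drip tray in under the drying bar until it clicks home; then hang every slide holder over the bar, astride it and resting fully on its crown, with a finger's width of clear air between neighbours. When all are hanging still, flip the blower's toggle switch fully over to the on side, away from the robot, and leave the other things on the bench where they are.

Things in the scene. Friction and masses are not known exactly. Their poses are not given: they have to be found in the camera images.
- bar_stand: fixed drying stand, a bar on two posts. Origin on the work surface below the bar's middle; the bar runs along y; the drip tray comes in from its -x side (towards the robot). Base plate 6 mm thick, x -165 to 70, y +-175 mm. It may be on either side of the bench (the mat on the other), turned up to 0.2 rad
- bar_mid (a point): middle of the steel bar's axis, 125 mm above the work surface, axes as bar_stand. The bar is 12 mm thick, along y; its posts (14 mm square, 129 mm high) stand at y = +-165 mm. Holders hang well up to 135 mm either side of this point; there is room for five at 60 mm spacing
- tray (a joint): position (m) of the white drip tray along bar_stand's +x: 0 fully out, towards the robot; 0.080 home under the bar, at the stop. Friction 1 N up to 0.065; there a spring detent resists (peak about 6 N), is passed at 0.073, then snaps and holds the tray at 0.080. Starts at 0 to 0.03
- tray_push (a point): centre of the front (-x) face of the blue upright push plate on the tray, 54 mm above the work surface; axes as bar_stand; moves with the tray. Plate 6 mm thick, 70 mm wide in y, top 66 mm above the work surface. With the tray home it is 71 mm in front of the bar's axis. Tray 100 x 276 mm, rim 32 mm above the work surface
- mat: fixed black rubber draining mat, 200 x 290 x 3 mm, on which the holders start; origin at the centre of its underside
- blower_switch_base: fixed grey housing of the blower's toggle switch, 70 mm along its x, 50 mm wide, 25 mm high; origin at the centre of its underside. The lever's pivot is 22 mm above the origin, its axis along y
- blower_switch (a joint): angle (rad) of the toggle lever: near 0 (up to 0.12 at the start) it leans to the housing's -x side, off; 1.0, its stop, leaning to +x, on. It needs about 1 N at the ball and stays where it is left
- blower_switch_tip (a point): centre of the red ball (26 mm diameter) on the end of the toggle lever, 80 mm from the pivot; it swings from 38 mm on the -x side over the top to 38 mm on the +x side
- holder1: loose blue slide holder (120 g), an inverted U with a glass slide on each leg; alike but for colour; None if absent. Starts standing on the mat. Origin: centre of its feet's underside; z up, x from leg to leg (half a turn is alike); 28 mm wide in y (feet 34). Top: grip fin, 10 mm thick in x, 26 mm wide in y, z 78 to 118 mm; pinch it across x from above, lifting 165 mm or more to clear the bar
- holder1_seat (a point): point of holder1 66.4 mm above its origin, under the crown: on the bar's axis when properly hung. Legs' inner faces at x = +-22 mm, steel feet from x = 18 to 36 mm either side, 8 mm high. The crown is a roof of two 4 mm plates sloping 34 degrees to an outer ridge at z = 78 mm; hung, it centres itself and hangs freely
- holder2: loose orange slide holder (120 g), an inverted U with a glass slide on each leg; alike but for colour; None if absent. Starts standing on the mat. Origin: centre of its feet's underside; z up, x from leg to leg (half a turn is alike); 28 mm wide in y (feet 34). Top: grip fin, 10 mm thick in x, 26 mm wide in y, z 78 to 118 mm; pinch it across x from above, lifting 165 mm or more to clear the bar
- holder2_seat (a point): point of holder2 66.4 mm above its origin, under the crown: on the bar's axis when properly hung. Legs' inner faces at x = +-22 mm, steel feet from x = 18 to 36 mm either side, 8 mm high. The crown is a roof of two 4 mm plates sloping 34 degrees to an outer ridge at z = 78 mm; hung, it centres itself and hangs freely
- holder3: loose green slide holder (120 g), an inverted U with a glass slide on each leg; alike but for colour; None if absent. Starts standing on the mat. Origin: centre of its feet's underside; z up, x from leg to leg (half a turn is alike); 28 mm wide in y (feet 34). Top: grip fin, 10 mm thick in x, 26 mm wide in y, z 78 to 118 mm; pinch it across x from above, lifting 165 mm or more to clear the bar
- holder3_seat (a point): point of holder3 66.4 mm above its origin, under the crown: on the bar's axis when properly hung. Legs' inner faces at x = +-22 mm, steel feet from x = 18 to 36 mm either side, 8 mm high. The crown is a roof of two 4 mm plates sloping 34 degrees to an outer ridge at z = 78 mm; hung, it centres itself and hangs freely
- holder4: loose yellow slide holder (120 g), an inverted U with a glass slide on each leg; alike but for colour; None if absent. Starts standing on the mat. Origin: centre of its feet's underside; z up, x from leg to leg (half a turn is alike); 28 mm wide in y (feet 34). Top: grip fin, 10 mm thick in x, 26 mm wide in y, z 78 to 118 mm; pinch it across x from above, lifting 165 mm or more to clear the bar
- holder4_seat (a point): point of holder4 66.4 mm above its origin, under the crown: on the bar's axis when properly hung. Legs' inner faces at x = +-22 mm, steel feet from x = 18 to 36 mm either side, 8 mm high. The crown is a roof of two 4 mm plates sloping 34 degrees to an outer ridge at z = 78 mm; hung, it centres itself and hangs freely
- holder5: loose red slide holder (120 g), an inverted U with a glass slide on each leg; alike but for colour; None if absent. Starts standing on the mat. Origin: centre of its feet's underside; z up, x from leg to leg (half a turn is alike); 28 mm wide in y (feet 34). Top: grip fin, 10 mm thick in x, 26 mm wide in y, z 78 to 118 mm; pinch it across x from above, lifting 165 mm or more to clear the bar
- holder5_seat (a point): point of holder5 66.4 mm above its origin, under the crown: on the bar's axis when properly hung. Legs' inner faces at x = +-22 mm, steel feet from x = 18 to 36 mm either side, 8 mm high. The crown is a roof of two 4 mm plates sloping 34 degrees to an outer ridge at z = 78 mm; hung, it centres itself and hangs freely
- dropper_bottle: small amber dropper bottle, 32 mm thick, 75 mm high, at the middle front; loose, not part of the job, to be left alone. Origin at the centre of its underside
- stain_bottle: amber stain bottle, 44 mm thick, 100 mm high, at the back right; loose, not part of the job, to be left alone. Origin at the centre of its underside
- beaker: glass beaker, 64 mm wide, 85 mm high, at the back left; loose, not part of the job, to be left alone. Origin at the centre of its underside
- jar: clear jar with red lid, 60 mm wide, 70 mm high, at the back right; loose, not part of the job, to be left alone. Origin at the centre of its underside
- slide_box: green slide box 85 x 90 x 32 mm, at the back left; loose, not part of the job, to be left alone. Origin at the centre of its underside
- tally_counter: grey tally counter 55 x 75 x 35 mm, close to the robot; loose, not part of the job, to be left alone. Origin at the centre of its underside

How it is judged:
By the outcome, as a careful person would: the job done as asked, in the order asked, and still so for the second after the job is handed in, with the robot touching nothing.
Of holder1, holder2, holder3, holder4, holder5 only 3 to 5 are there at a start; the rules pass over those that are not, and their reading is None.
At some moment in a run one of holder1, holder2, holder3, holder4, holder5 may be knocked a few centimetres aside while the robot is not near it.
It also fails if it takes over 210 s, if anything falls off the work surface, if the arm or the gripper's body presses on something with over 40 N, if the wrist force passes 120 N, or if a joint passes its speed limit or range.

## Working session

There is one attempt and no reset: what is moved stays moved. The work goes in short steps, Python scripts to look and compute and a tool call to move; the robot and the scene stay as the last step left them, time stands still between calls to the robot, and variables do not carry over. Pictures are saved under pics/ and viewed, on a budget of 14 in all, crops included, one or two more only if the job needs it, and the job is handed in when it is done.

Besides the shell and the picture viewer there is one more tool, called after "Request:" by a JSON object that holds its "method" and its "body". drive_tool: Moves the arm, as the interface text tells. Its arguments: {"type":"object","properties":{"targets":{"type":"array"},"grip_force":{"type":"number"}},"required":["targets"]}

```bash
ls && mkdir -p pics && python3 - <<'E'
from plant import readout, eyes
import cv2, numpy as np
s=readout.get_state()
for k in s: print(k,np.round(s[k],4))
for n in ("top","scene"):
    d=eyes.snapshot(n); np.savez(f"pics/{n}0.npz",**{k:v for k,v in d.items()})
    cv2.imwrite(f"pics/{n}0.png",d["color"][:,:,::-1])
    print(n,d["intrinsics"],d["R"],d["t"])
E
```

```text
pics
clock 0.0
q [-1.3118  0.0488  0.0976  1.622  -0.      1.443 ]
qvel [-0.0007 -0.0005  0.0016  0.     -0.0003 -0.0006]
joint_torque [-9.00000e-04 -3.38779e+01  3.20017e+01  2.01000e-02 -2.00000e-04
  0.00000e+00]
position [ 0.1979 -0.4857  0.2521]
eef_rot [ 9.814e-01  1.922e-01 -1.000e-04 -1.200e-03]
contact_force [ 0.1997 -0.1687  0.3736]
torque [-0.0175  0.046   0.0474]
finger_gap 0.0855
top [[511.55770614   0.         324.62931515]
 [  0.         511.55770614 235.87778713]
 [  0.           0.           1.        ]] [[-0.00145355 -0.99988848  0.01486317]
 [-0.98539922 -0.00109834 -0.17025618]
 [ 0.17025352 -0.01489363 -0.98528773]] [-0.0072139   0.57611306  1.13355844]
scene [[527.48187356   0.         313.5414416 ]
 [  0.         527.48187356 234.04752406]
 [  0.           0.           1.        ]] [[-0.54527634  0.8380607  -0.01810993]
 [ 0.55783739  0.34665636 -0.75408674]
 [-0.62569254 -0.42128806 -0.65652511]] [ 0.31232915 -0.24023857  1.41610663]
```

View pics/top0.png

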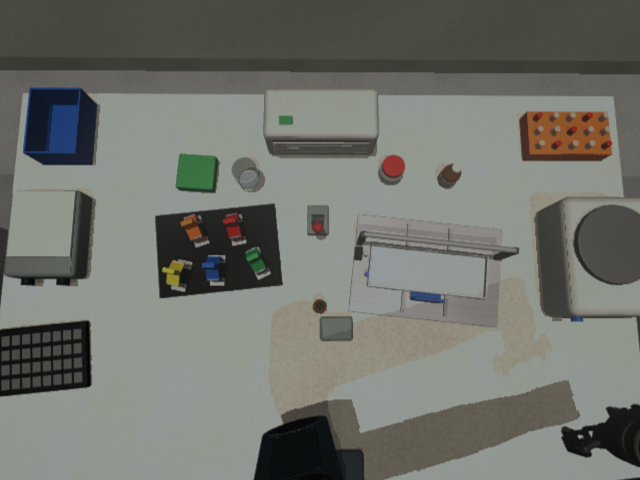

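View pics/scene0.png

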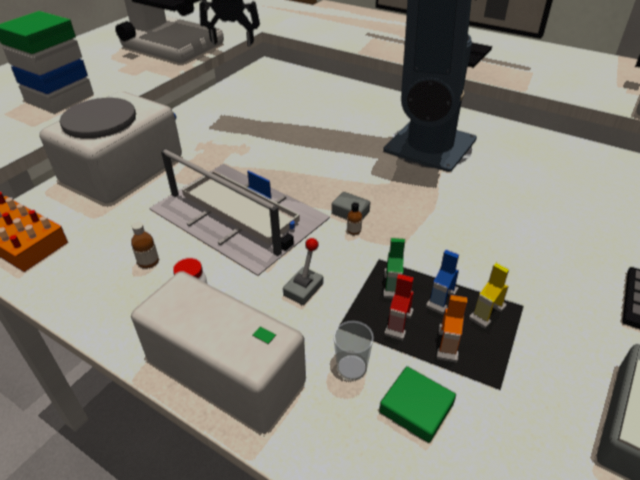

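Top view: five holders on the mat at left (yellow 177,274; blue 214,269; green 258,262; orange 193,229; red 234,226). The stand is at right, with the bar from (362,238) to (518,251) and the push plate at (428,297). The switch ball is at (318,227), and the dropper bottle and tally counter are at (320,306) and (336,328). The scene view agrees.

```bash
cat > h.py <<'E'
import numpy as np, cv2
from scipy.spatial.transform import Rotation as Rot
from plant import readout, eyes
HUE={"holder1":(105,125),"holder2":(6,17),"holder3":(45,85),"holder4":(20,34),"holder5":(0,5)}
def cloud(d,st=None):
    K=d["intrinsics"]; z=d["range_z"]; v,u=np.mgrid[:480,:640]
    P=np.stack([(u-K[0,2])*z/K[0,0],(v-K[1,2])*z/K[1,1],z],-1)
    if "R" in d: P=(P-d["t"])@d["R"]
    else:
        M=d["mount"]; P=P@M[:3,:3].T+M[:3,3]
        P=Rot.from_quat(st["eef_rot"]).apply(P.reshape(-1,3)).reshape(P.shape)+st["position"]
    P[z<=0]=np.nan
    return P
def take(n):
    st=readout.get_state(); d=eyes.snapshot(n); return d,cloud(d,st),cv2.cvtColor(d["color"],cv2.COLOR_RGB2HSV)
def colmask(H,h,s=120,v=50):
    m=(H[...,0]>=h[0])&(H[...,0]<=h[1])&(H[...,1]>s)&(H[...,2]>v)
    if h[0]==0: m|=(H[...,0]>=172)&(H[...,1]>s)&(H[...,2]>v)
    return m
def rect(xy):
    (c,(w,h),a)=cv2.minAreaRect((xy*1000).astype(np.float32))
    return np.round(c,1),np.round((w,h),1),round(a,1)
def tool(target_xyz, yaw_jaw=None):
    "shift in tool mm from measured pose to a world target (m)"
    st=readout.get_state(); R=Rot.from_quat(st["eef_rot"])
    return np.round(R.inv().apply(np.array(target_xyz)-st["position"])*1000,1)
E
python3 - <<'E'
from h import *
for n in ("top","scene"):
    d=dict(np.load(f"pics/{n}0.npz")); P=cloud(d); H=cv2.cvtColor(d["color"],cv2.COLOR_RGB2HSV); z=P[...,2]
    print(n)
    for k,h in HUE.items():
        m=colmask(H,h)&(z>0.085)&(z<.13)&(P[...,1]>0.05)
        t=m&(z>.112)
        print(k,m.sum(),t.sum(),"fin",rect(P[m][:,:2]) if m.sum()>4 else "", "top",rect(P[t][:,:2]) if t.sum()>4 else "",np.nanpercentile(z[m],98) if m.sum() else "")
        b=colmask(H,h)&(z>.06)&(z<.08)&(P[...,1]>.05)
        if b.sum()>4: print("   crown",rect(P[b][:,:2]),b.sum())
    y=P[...,1];x=P[...,0]
    m=(z>.117)&(z<.14)&(y<-.02)&(y>-.6)&(x>.3)&(x<.62)&(H[...,1]<80)
    q=P[m]; print("bar",m.sum(),rect(q[:,:2]),q[:,2].mean(), q[:,1].min(),q[:,1].max(),"fit x=a*y+b",np.polyfit(q[:,1],q[:,0],1))
    m=colmask(H,(100,128))&(z>.035)&(z<.075)&(y<-.05)&(x<.55)
    q=P[m];print("plate",m.sum(),rect(q[:,:2]),q[:,2].max(), q[q[:,2]>.06][:,:2].mean(0))
    m=colmask(H,HUE["holder5"])&(z>.07)&(abs(y)<.1)&(x<.65)
    q=P[m];print("ball",m.sum(),q.mean(0),q.min(0),q.max(0))
    m=(z>.018)&(z<.03)&(abs(y)<.08)&(x>.45)&(x<.62)
    q=P[m];print("base",m.sum(),rect(q[:,:2]))
E
```

```text
top
holder1 579 64 fin (array([679.2, 491.4]), array([607.8, 187.5]), 38.8) top (array([501.9, 244.8]), array([25.7, 10.2]), 89.3) 0.12201850199200252
   crown (array([681.4, 424.9]), array([561. ,  85.7]), 41.1) 206
holder2 109 63 fin (array([595. , 295.1]), array([11. , 26.1]), 19.8) top (array([595.1, 294.8]), array([ 9.7, 26.1]), 15.5) 0.12383129398874437
   crown (array([594.4, 294.7]), array([51.1, 28.2]), 18.9) 177
holder3 79 77 fin (array([671.3, 114.1]), array([ 23.7, 335.5]), 76.7) top (array([671.3, 114.1]), array([ 23.7, 335.5]), 76.7) 0.12971013130510226
   crown (array([518.3, 150.3]), array([47.1, 27.2]), 26.0) 154
holder4 83 62 fin (array([490. , 329.6]), array([26.6, 10. ]), 77.6) top (array([490. , 329.6]), array([26.6,  9.7]), 76.2) 0.12354062061037767
   crown (array([489.3, 329.6]), array([29.1, 50.3]), 77.5) 230
holder5 88 64 fin (array([598.5, 202.3]), array([10.7, 25.5]), 11.1) top (array([598.4, 202.6]), array([10.7, 24.6]), 11.1) 0.12483625811103045
   crown (array([597.6, 202.8]), array([49.6, 28.5]), 10.8) 172
bar 1740 (array([ 564.8, -372.5]), array([545.
[... 1210 characters left out ...]
 326.7]), array([29.2, 52.4]), 77.9) 274
holder5 280 109 fin (array([599. , 200.7]), array([13.5, 25.9]), 10.4) top (array([598.4, 200.5]), array([12.5, 25.4]), 12.7) 0.12058845326145955
   crown (array([579.1, 195.6]), array([91.4, 29.9]), 13.6) 276
bar 1589 (array([ 485.3, -313.2]), array([240. , 445.8]), 3.9) 0.12805514119680605 -0.5437752862280967 -0.08435656891429685 fit x=a*y+b [0.13259974 0.58565142]
plate 393 (array([ 357.9, -683.7]), array([954.7, 149.9]), 89.3) 0.07498925298236458 [ 0.38818428 -0.84850061]
ball 118 [0.5932243  0.01072703 0.10139133] [ 0.57948094 -0.00180521  0.08963064] [0.60198259 0.0206489  0.10806427]
base 213 (array([583.9, -29.2]), array([140.8,  48.9]), 61.6)
```

```bash
python3 - <<'E'
from h import *
for n in ("top","scene"):
    d=dict(np.load(f"pics/{n}0.npz")); P=cloud(d); H=cv2.cvtColor(d["color"],cv2.COLOR_RGB2HSV); z=P[...,2];y=P[...,1];x=P[...,0]
    print(n)
    m=(z>.06)&(z<.13)&(abs(x-.51)<.05)&(abs(y-.15)<.035)
    print("green all>60",rect(P[m][:,:2])); m&=z>.095; print(m.sum(),rect(P[m][:,:2]),H[m].mean(0))
    m=(z>.117)&(z<.14)&(y<-.07)&(y>-.44)&(x>.45)&(x<.6)
    q=P[m]; p=np.polyfit(q[:,1],q[:,0],1)
    for _ in range(5):
        q=q[abs(q[:,0]-np.polyval(p,q[:,1]))<.009]; p=np.polyfit(q[:,1],q[:,0],1)
    print("bar",len(q),p,q[:,1].min(),q[:,1].max(),rect(q[:,:2]),np.percentile(q[:,2],[50,95]))
    m=(z>.002)&(z<.012)&(y<-.05)&(y>-.48)&(x>.35)&(x<.64)&(H[...,1]<90)
    q=P[m];print("plate stand",rect(q[:,:2]))
    m=(z>.02)&(z<.03)&(abs(y-.01)<.035)&(x>.5)&(x<.66)
    q=P[m];print("swbase",m.sum(),rect(q[:,:2]))
    m=colmask(H,(100,128))&(z>.035)&(z<.075)&(y<-.15)&(y>-.33)&(x<.55)&(x>.38)
    q=P[m];print("plate",m.sum(),rect(q[:,:2]),np.percentile(q[:,2],95))
    for nm,(a,b,c,dd,zz) in dict(dropper=(.4,.5,-.03,.05,.03),tally=(.36,.44,-.09,.03,.02),beaker=(.62,.78,.1,.22,.05),jar=(.62,.75,-.2,-.09,.05),stain=(.62,.75,-.32,-.21,.05),box=(.62,.8,.2,.32,.015)).items():
        m=(z>zz)&(z<.13)&(x>a)&(x<b)&(y>c)&(y<dd); q=P[m]
        if len(q): print(nm,len(q),rect(q[:,:2]),np.percentile(q[:,2],98))
E
```

```text
top
green all>60 (array([519.2, 150.5]), array([55. , 27.8]), 25.9)
80 (array([518.8, 150.1]), array([10.3, 25.9]), 28.4) [ 64.875  125.5625  96.525 ]
bar 893 [0.10884937 0.57800747] -0.426182892418901 -0.08299141021075149 (array([ 550.7, -255. ]), array([345.2,  14. ]), 83.7) [0.12879198 0.13254835]
plate stand (array([ 495. , -264.8]), array([287.1, 429.3]), 0.1)
swbase 388 (array([620.9,  10.4]), array([47.8, 70.6]), 89.9)
plate 91 (array([ 430.6, -240.5]), array([68. ,  6.3]), 83.5) 0.06806248646618308
dropper 164 (array([416.9,   5.6]), array([30.7, 30.6]), 45.3) 0.07539796975862509
tally 651 (array([396.8, -24.2]), array([91.7, 70. ]), 89.9) 0.07426783303591232
beaker 371 (array([687.5, 182. ]), array([ 63. , 138.5]), 84.6) 0.08764197567517558
jar 311 (array([ 732.2, -166.9]), array([52.5, 35. ]), 89.0) 0.07392344473138128
stain 289 (array([ 723.4, -300.6]), array([41.7, 32.5]), 32.2) 0.10227136120533058
box 1131 (array([700.6, 259.9]), array([160.8, 119.8]), 0.0) 0.0823856672769112
scene
green all>60 (array([522.5, 149.9]), array([49.7, 28.1]), 25.5)
193 (array([519.8, 148.3])
[... 225 characters left out ...]
ate stand (array([ 498.3, -265.2]), array([427.6, 281.7]), 89.8)
swbase 548 (array([621.3,   7.9]), array([72.6, 51.7]), 0.7)
plate 224 (array([ 432.6, -241.3]), array([68.6,  7.8]), 85.0) 0.06482648475687357
dropper 253 (array([421.9,   5.5]), array([24. , 30.9]), 24.0) 0.07490079882095899
tally 638 (array([386. , -19.6]), array([107.2,  63.7]), 58.4) 0.07325512199979134
beaker 1202 (array([687.2, 179.8]), array([ 63.4, 140.7]), 84.0) 0.08460970639600847
jar 363 (array([ 732.4, -170. ]), array([35., 55.]), 0.0) 0.07111553925120703
stain 462 (array([ 728. , -302.5]), array([32.4, 42.3]), 85.9) 0.0997770888727359
box 2880 (array([700.5, 260. ]), array([161. , 119.9]), 0.0) 0.07650747072255483
```

```bash
cat >> h.py <<'E'
PSI=-0.108; EX=np.array([np.cos(PSI),np.sin(PSI),0]); EY=np.array([-np.sin(PSI),np.cos(PSI),0]); BAR=np.array([.5515,-.256,.125])
def goto(p,jaw_deg=None,say=True):
    "tool-frame row (mm, deg) to TCP world p, tool down, tool y (jaw) at jaw_deg in the world"
    st=readout.get_state(); R=Rot.from_quat(st["eef_rot"]); pos=np.array(st["position"])
    r=R.inv().apply(np.array(p)-pos)*1000; w=np.zeros(3)
    if jaw_deg is not None:
        a=np.radians(jaw_deg+90); x=np.array([np.cos(a),np.sin(a),0]); y=np.array([np.sin(a),-np.cos(a),0])
        D=Rot.from_matrix(np.stack([x,y,[0,0,-1]],1)); w=np.degrees((R.inv()*D).as_rotvec())
    print("row",np.round(r,1),np.round(w,1),"at",np.round(pos,4)); return r,w
E
python3 - <<'E'
from h import *
goto(BAR-.150*EX+[0,0,.25-.125],-6.2)
E
```

```text
row [ 282.1 -150.6    2.6] [ -0.1  -0.1 -61.6] at [ 0.1979 -0.4857  0.2522]
```

Request:
{"method": "drive_tool", "body": {"targets": [[282,-150.5,2,0,0,-61.6,1],[282,-150.5,2,0,0,-61.6,1],[282,-150.5,2,0,0,-61.6,1],[282,-150.5,2,0,0,-61.6,1],[282,-150.5,2,0,0,-61.6,1],[282,-150.5,2,0,0,-61.6,1],[282,-150.5,2,0,0,-61.6,1],[282,-150.5,2,0,0,-61.6,1],[282,-150.5,2,0,0,-61.6,1],[282,-150.5,2,0,0,-61.6,1]]}}

```text
clock: 0.93
position: [0.4031, -0.2387, 0.2507]
eef_rot: [0.743, 0.67, -0.0, -0.001]
contact_force: [0.1, -0.2, 0.1]
finger_gap: -0.0001
```

Request:
{"method": "drive_tool", "body": {"targets": [[0,0,40,0,0,0,1],[0,0,80,0,0,0,1],[0,0,120,0,0,0,1],[0,0,160,0,0,0,1],[0,0,190,0,0,0,1],[0,0,190,0,0,0,1]]}}

```text
clock: 1.43
position: [0.3965, -0.2369, 0.0533]
eef_rot: [0.746, 0.666, -0.001, -0.008]
contact_force: [-1.0, 1.6, -0.7]
finger_gap: 0.0
```

```bash
python3 - <<'E'
from h import *
d,P,H=take("wrist"); cv2.imwrite("pics/w1.png",d["color"][:,:,::-1])
s=readout.get_state()
for k in ("clock","position","contact_force","torque","qvel","eef_rot"): print(k,np.round(s[k],4))
goto(BAR-.150*EX+[0,0,.06-.125],-6.2)
E
```

```text
clock 1.4833
position [ 0.3985 -0.2384  0.0571]
contact_force [ 0.2741 -0.1612  0.0668]
torque [ 0.0475  0.0052 -0.0883]
qvel [ 0.0044 -0.042   0.1133  0.0207  0.0027 -0.0063]
eef_rot [ 0.7456  0.6664 -0.0009 -0.0051]
row [-0.9  3.9 -3. ] [-0.5 -0.3 -0.2] at [ 0.3985 -0.2384  0.0571]
```

View pics/w1.png

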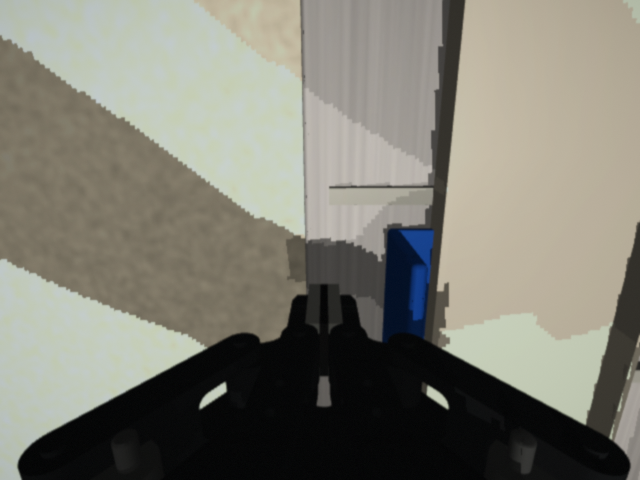

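The closed fingers (about 325,300) are just in front of the blue push plate (385–433, 230–340) with a clear gap. Now the push along tool +y.

Request:
{"method": "drive_tool", "body": {"targets": [[0,8,0,0,0,0,1],[0,16,0,0,0,0,1],[0,22,0,0,0,0,1],[0,28,0,0,0,0,1],[0,34,0,0,0,0,1],[0,39,0,0,0,0,1],[0,44,0,0,0,0,1],[0,46,0,0,0,0,1],[0,46,0,0,0,0,1]]}}

```text
clock: 2.23
position: [0.449, -0.2455, 0.0614]
eef_rot: [0.744, 0.668, 0.0, 0.0]
contact_force: [-0.5, -0.0, -0.3]
finger_gap: -0.0
```

Request:
{"method": "drive_tool", "body": {"targets": [[0,2,0,0,0,0,1],[0,4,0,0,0,0,1],[0,6,0,0,0,0,1],[0,8,0,0,0,0,1],[0,10,0,0,0,0,1],[0,12,0,0,0,0,1],[0,14,0,0,0,0,1],[0,14,0,0,0,0,1]]}}

```text
clock: 2.9
position: [0.4604, -0.2466, 0.0611]
eef_rot: [0.745, 0.667, -0.001, -0.002]
contact_force: [-4.3, 0.7, 1.9]
finger_gap: 0.0001
```

```bash
cat > tray.py <<'E'
from h import *
for n in ("top","scene"):
    d,P,H=take(n); z=P[...,2];y=P[...,1];x=P[...,0]
    m=colmask(H,(100,128))&(z>.035)&(z<.075)&(y<-.15)&(y>-.33)&(x<.55)&(x>.38)
    q=P[m]; 
    if len(q)>5: c=rect(q[:,:2]); print(n,len(q),c,"centre to bar along x:",(BAR[:2]-c[0]/1000)@EX[:2])
s=readout.get_state(); print(np.round(s["position"],4),np.round(s["contact_force"],2),"tcp in front",(BAR-s["position"])@EX)
E
python3 tray.py
```

```text
top 15 (array([ 481.7, -216.3]), array([11. ,  5.4]), 84.3) centre to bar along x: 0.0736725916870099
scene 64 (array([ 470.5, -245.1]), array([65. , 26.6]), 82.2) centre to bar along x: 0.08170297984400691
[ 0.4612 -0.2467  0.0611] [-3.65  0.74  2.36] tcp in front 0.0907824415459403
```

Request:
{"method": "drive_tool", "body": {"targets": [[0,1.5,0,0,0,0,1],[0,3,0,0,0,0,1],[0,4.5,0,0,0,0,1],[0,6,0,0,0,0,1],[0,6,0,0,0,0,1]]}}

```text
clock: 3.42
position: [0.4657, -0.2471, 0.0611]
eef_rot: [0.745, 0.667, -0.002, -0.002]
contact_force: [-9.4, 1.6, 5.1]
finger_gap: -0.0001
```

```bash
python3 tray.py
```

```text
top 17 (array([ 486.6, -218.2]), array([11.6,  5.2]), 84.5) centre to bar along x: 0.06859633939737854
scene 64 (array([ 475.8, -243.9]), array([65.1, 26.4]), 85.3) centre to bar along x: 0.07656320761604643
[ 0.4657 -0.2472  0.0611] [-8.83  1.85  5.63] tcp in front 0.08624600445406826
```

Request:
{"method": "drive_tool", "body": {"targets": [[0,1.5,0,0,0,0,1],[0,3,0,0,0,0,1],[0,3,0,0,0,0,1],[0,3,0,0,0,0,1]]}}

```text
clock: 3.85
position: [0.4658, -0.2471, 0.0611]
eef_rot: [0.745, 0.667, -0.004, -0.005]
contact_force: [-16.2, 2.3, 10.7]
finger_gap: 0.0003
```

```bash
python3 tray.py
```

```text
top 14 (array([ 486.7, -217.2]), array([9.3, 5. ]), 89.5) centre to bar along x: 0.06860471220113858
scene 61 (array([ 474.8, -246.2]), array([67.5, 27.4]), 84.0) centre to bar along x: 0.07730946389060388
[ 0.4658 -0.2471  0.0611] [-15.71   1.61   9.94] tcp in front 0.08612261617539647
```

Request:
{"method": "drive_tool", "body": {"targets": [[0,-12,0,0,0,0,1],[0,-24,0,0,0,0,1],[0,-40,0,0,0,0,1],[0,-40,-40,0,0,0,1],[0,-40,-80,0,0,0,1],[0,-40,-120,0,0,0,0.5],[0,-40,-160,0,0,0,0.5],[0,-40,-200,0,0,0,0.5],[0,-40,-240,0,0,0,0.5],[0,-40,-240,0,0,0,0.5]]}}

```text
clock: 4.78
position: [0.4349, -0.2458, 0.3115]
eef_rot: [0.744, 0.668, 0.002, 0.009]
contact_force: [0.3, 0.7, 1.3]
finger_gap: 0.0427
```

```bash
cat > look.py <<'E'
from h import *
import sys
HUE["holder3"]=(45,85)
def fins(show=True):
    out={}
    for n in ("top","scene"):
        d,P,H=take(n); z=P[...,2];y=P[...,1];x=P[...,0]
        for k,h in HUE.items():
            m=colmask(H,h,90,35)&(z>.086)&(z<.127)&(y>.09)&(y<.4)&(x>.38)&(x<.66)
            nn,L,S,C=cv2.connectedComponentsWithStats(m.astype(np.uint8),connectivity=8)
            if nn<2: continue
            i=1+S[1:,4].argmax(); mm=L==i
            if S[i,4]<20: continue
            c,(w,hh),a=rect(P[mm][:,:2]); 
            jaw=a if w<hh else a-90
            # crown gives better angle
            b=colmask(H,h,90,35)&(z>.055)&(z<.086)&(np.hypot(x-c[0]/1000,y-c[1]/1000)<.04)
            cc,(w2,h2),a2=rect(P[b][:,:2]) if b.sum()>8 else (0,(0,0),0)
            j2=a2 if w2>h2 else a2-90
            out.setdefault(k,[]).append((c,jaw,j2)); 
            if show: print(n,k,S[i,4],c,(w,hh),"jaw",jaw,"crown",cc,(w2,h2),round(j2,1))
    return out
if __name__=="__main__":
    fins(); 
    if len(sys.argv)>1: goto(eval(sys.argv[1]),eval(sys.argv[2]))
E
python3 tray.py; python3 look.py "[.519,.1495,.30]" 26
```

```text
top 70 (array([ 483.6, -245.4]), array([68. ,  6.2]), 83.3) centre to bar along x: 0.06864696776172774
scene 69 (array([ 485.9, -246.4]), array([62.8, 11.6]), 83.6) centre to bar along x: 0.0662525781583667
[ 0.4334 -0.2447  0.3044] [0.4  0.55 0.14] tcp in front 0.11861954886178618
top holder1 93 [502.1 244.7] (np.float64(10.3), np.float64(26.2)) jaw 0.1 crown [501.3 245.4] (np.float64(52.1), np.float64(28.6)) 0.5
top holder2 106 [595.1 294.6] (np.float64(10.8), np.float64(25.8)) jaw 18.7 crown [594.9 295. ] (np.float64(52.3), np.float64(28.7)) 20.2
top holder3 78 [518.7 150.3] (np.float64(10.0), np.float64(25.9)) jaw 27.0 crown [518.5 150.4] (np.float64(50.5), np.float64(28.0)) 25.2
top holder4 83 [489.8 328.9] (np.float64(28.0), np.float64(10.0)) jaw -12.599999999999994 crown [489.7 330.1] (np.float64(29.8), np.float64(52.7)) -12.4
top holder5 98 [599.  202.7] (np.float64(11.6), np.float64(26.0)) jaw 10.8 crown [598.  202.8] (np.float64(51.9), np.float64(28.4)) 11.1
scene holder1 242 [503.4 243.3] (np.float64(25.9), np.float64(11.8)) jaw -3.200000000000003 crown [503.  242.8] (np.float64(28.1), np.float64(50.9)) -0.2
scene holder2 315 [595.5 292.5] (np.float64(13.5), np.float64(25.8)) jaw 20.8 crown [597.1 293.4] (np.float64(52.3), np.float64(28.2)) 19.6
scene holder3 214 [519.7 147.8] (np.float64(12.2), np.float64(24.4)) jaw 26.3 crown [531.  153.2] (np.float64(23.8), np.float64(27.1)) -62.0
scene holder4 282 [490.4 327.5] (np.float64(26.2), np.float64(13.0)) jaw -14.299999999999997 crown [489.6 327. ] (np.float64(29.0), np.float64(56.7)) -12.3
scene holder5 278 [599.1 200.6] (np.float64(13.0), np.float64(25.7)) jaw 10.4 crown [598.5 200. ] (np.float64(56.1), np.float64(28.6)) 11.1
row [400.3  44.1   0.6] [  0.   -0.  -32.2] at [ 0.4318 -0.2437  0.3005]
```

The tray is home: plate centre is 68.6 mm in front of the bar, against a nominal 68. Next, green.

Request:
{"method": "drive_tool", "body": {"targets": [[400,44,0,0,0,-32.2,0.5],[400,44,0,0,0,-32.2,0.5],[400,44,0,0,0,-32.2,0.5],[400,44,0,0,0,-32.2,0.5],[400,44,0,0,0,-32.2,0.5],[400,44,0,0,0,-32.2,0.5],[400,44,0,0,0,-32.2,0.5],[400,44,0,0,0,-32.2,0.5],[400,44,0,0,0,-32.2,0.5],[400,44,0,0,0,-32.2,0.5]]}}

```text
clock: 5.82
position: [0.5178, 0.153, 0.2983]
eef_rot: [0.529, 0.849, -0.001, -0.002]
contact_force: [1.0, 0.1, -0.2]
finger_gap: 0.0426
```

Request:
{"method": "drive_tool", "body": {"targets": [[400,44,0,0,0,0,0.5]]}}

```text
clock: 5.9
position: [0.5059, 0.1893, 0.2971]
eef_rot: [0.531, 0.848, -0.002, -0.001]
contact_force: [0.0, 0.9, -0.7]
finger_gap: 0.0431
```

```bash
python3 look.py "[.519,.1495,.109]" 26 | grep -E "holder3|row"
```

```text
top holder1 38 [499.7 247.3] (np.float64(20.9), np.float64(5.4)) jaw -1.4000000000000057 crown [487.  247.2] (np.float64(23.4), np.float64(20.0)) 85.2
top holder3 79 [519.  150.3] (np.float64(10.1), np.float64(25.7)) jaw 26.9 crown [518.1 150. ] (np.float64(47.3), np.float64(26.1)) 27.1
top holder5 97 [598.5 202.5] (np.float64(10.7), np.float64(25.9)) jaw 8.2 crown [598.9 202.9] (np.float64(53.2), np.float64(28.6)) 11.1
scene holder1 242 [502.6 243.4] (np.float64(25.6), np.float64(12.7)) jaw -0.7000000000000028 crown [502.8 242.4] (np.float64(28.9), np.float64(50.2)) -0.2
scene holder2 320 [596.1 292.8] (np.float64(13.2), np.float64(25.9)) jaw 19.1 crown [596.9 293.4] (np.float64(53.7), np.float64(28.1)) 19.9
scene holder3 225 [520.1 148.1] (np.float64(13.9), np.float64(24.7)) jaw 25.6 crown [531.  153.2] (np.float64(24.3), np.float64(27.2)) -62.2
scene holder4 283 [491.2 327.3] (np.float64(25.8), np.float64(14.9)) jaw -8.0 crown [489.6 326.5] (np.float64(29.4), np.float64(55.8)) -11.5
scene holder5 280 [599.5 200.9] (np.float64(13.7), np.float64(25.6)) jaw 13.3 crown [599.1 200.5] (np.float64(54.8), np.float64(28.0)) 10.4
row [-48.   -3.5 189. ] [-0.3 -0.2  0.4] at [0.502  0.1937 0.2982]
```

Request:
{"method": "drive_tool", "body": {"targets": [[-24,-2,30,0,0,0,0.5],[-48,-3.5,60,0,0,0,0.5],[-48,-3.5,90,0,0,0,0.5],[-48,-3.5,120,0,0,0,0.5],[-48,-3.5,145,0,0,0,0.5],[-48,-3.5,162,0,0,0,0.5],[-48,-3.5,175,0,0,0,0.5],[-48,-3.5,184,0,0,0,0.5],[-48,-3.5,189,0,0,0,0.5],[-48,-3.5,189,0,0,0,0.5]]}}

```text
clock: 6.83
position: [0.5209, 0.1434, 0.1101]
eef_rot: [0.53, 0.848, -0.001, -0.001]
contact_force: [0.0, -0.5, 1.2]
finger_gap: 0.0428
```

```bash
python3 - <<'E'
from h import *
d,P,H=take("wrist"); cv2.imwrite("pics/w2.png",d["color"][:,:,::-1]); goto([.519,.1495,.109],26)
E
```

```text
row [6.5 0.1 2.5] [-0.1 -0.  -0. ] at [0.5217 0.1436 0.1115]
```

View pics/w2.png

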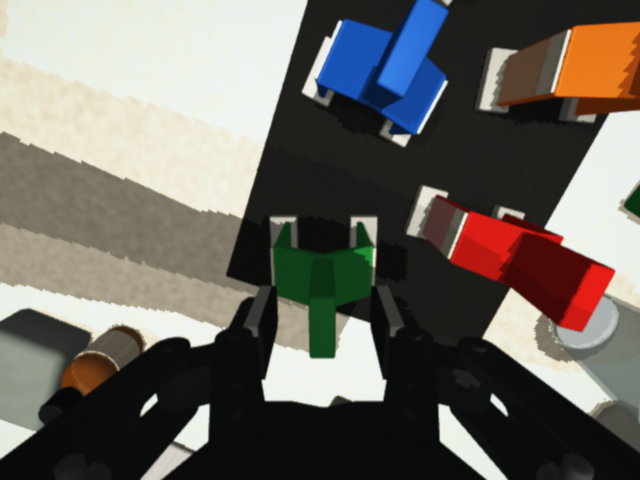

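The green fin (322,310) is centred between the jaws (260 and 385). It needs about 6 mm more along tool x, then close and lift.

Request:
{"method": "drive_tool", "body": {"grip_force": 40, "targets": [[6.5,0,2,0,0,0,0.5],[6.5,0,2,0,0,0,0.5],[6.5,0,2,0,0,0,1],[6.5,0,2,0,0,0,1],[6.5,0,2,0,0,0,1],[6.5,0,2,0,0,0,1],[6.5,0,2,0,0,0,1],[6.5,0,2,0,0,0,1]]}}

```text
clock: 7.55
position: [0.5196, 0.1496, 0.1105]
eef_rot: [0.53, 0.848, 0.0, 0.0]
contact_force: [0.1, 0.3, 0.8]
finger_gap: 0.0093
```

Request:
{"method": "drive_tool", "body": {"targets": [[0,0,-15,0,0,0,1],[0,0,-40,0,0,0,1],[0,0,-70,0,0,0,1],[0,0,-100,0,0,0,1],[0,0,-130,0,0,0,1],[0,0,-160,0,0,0,1],[0,0,-185,0,0,0,1],[0,0,-200,0,0,0,1],[0,0,-210,0,0,0,1],[0,0,-210,0,0,0,1]]}}

```text
clock: 8.38
position: [0.5205, 0.1497, 0.3234]
eef_rot: [0.53, 0.848, 0.002, 0.002]
contact_force: [0.1, -0.8, -1.3]
finger_gap: 0.0094
```

```bash
cat > st.py <<'E'
from h import *
import sys
s=readout.get_state()
print(np.round(s["clock"],2),np.round(s["position"],4),np.round(s["contact_force"],2),round(float(s["finger_gap"]),4))
# st.py offset z : row to slot at offset (m) along bar y
if len(sys.argv)>2: goto(BAR+float(sys.argv[1])*EY+[0,0,float(sys.argv[2])-.125],-6.2)
E
python3 st.py -.12 .32
```

```text
8.38 [0.5205 0.1497 0.3234] [ 0.06 -0.81 -1.26] 0.0094
row [-480.  -213.6    3. ] [ 0.3  0.  32.2] at [0.5205 0.1497 0.3234]
```

Request:
{"method": "drive_tool", "body": {"targets": [[-18,-8,0,0,0,3,1],[-50,-22,0,0,0,6,1],[-86,-38,0,0,0,10,1],[-122,-54,0,0,0,14,1],[-158,-70,0,0,0,18,1],[-195,-86.5,0,0,0,22,1],[-232,-103,0,0,0,26,1],[-269,-119.5,0,0,0,29,1],[-307,-136.5,0,0,0,31,1],[-345.5,-154,0,0,0,32.2,1]]}}

```text
clock: 9.22
position: [0.5316, -0.2296, 0.3188]
eef_rot: [0.745, 0.667, -0.0, -0.001]
contact_force: [1.1, -0.2, -0.5]
finger_gap: 0.0094
```

Request:
{"method": "drive_tool", "body": {"targets": [[-36,5,0,0,0,0,1],[-68,10,0,0,0,0,1],[-96,14,0,0,0,0,1],[-119,17,0,0,0,0,1],[-135,20,0,0,0,0,1],[-145.5,21,0,0,0,0,1],[-145.5,21,0,0,0,0,1],[-145.5,21,0,0,0,0,1],[-145.5,21,0,0,0,0,1]]}}

```text
clock: 9.97
position: [0.5372, -0.3739, 0.3196]
eef_rot: [0.744, 0.668, 0.0, -0.001]
contact_force: [0.9, -0.6, -0.1]
finger_gap: 0.0089
```

```bash
python3 st.py -.12 .22; python3 - <<'E'
from h import *
for n in ("top","scene"):
    d,P,H=take(n); z=P[...,2]; m=colmask(H,(45,85),90,35)&(z>.12)&(z<.34)&(P[...,1]<-.2)&(P[...,1]>-.5)
    q=P[m]; print(n,m.sum(),q.min(0),q.max(0),q.mean(0))
d,P,H=take("wrist"); cv2.imwrite("pics/w3.png",d["color"][:,:,::-1])
E
```

```text
9.97 [ 0.5372 -0.3739  0.3196] [ 0.95 -0.59 -0.07] 0.0089
row [-1.4  1.6 99.6] [-0.1 -0.1 -0. ] at [ 0.5372 -0.3739  0.3196]
top 58 [ 0.51240244 -0.38261086  0.26794611] [ 0.54061055 -0.35619086  0.33015283] [ 0.52100372 -0.37308575  0.28438471]
scene 454 [ 0.51193971 -0.39072534  0.22237424] [ 0.56633785 -0.35494311  0.33064573] [ 0.53476898 -0.36847007  0.27324671]
```

View pics/w3.png

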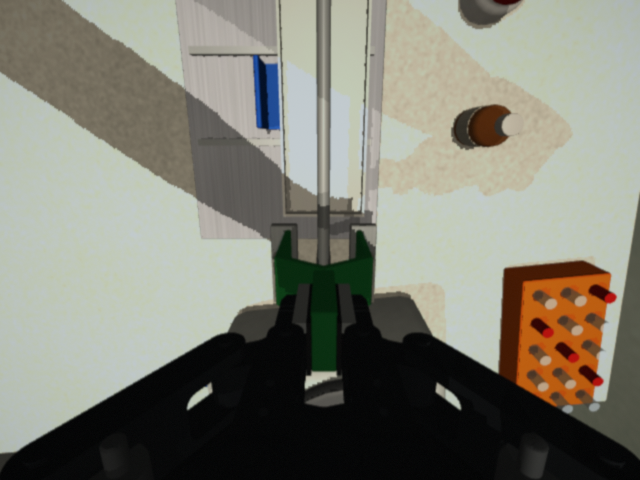

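The bar (column 324) lines up with the jaw and crown centre (323), so I'll descend astride it.

Request:
{"method": "drive_tool", "body": {"targets": [[-1,0.8,20,0,0,0,1],[-1,0.8,45,0,0,0,1],[-1,0.8,70,0,0,0,1],[-1,0.8,95,0,0,0,1],[-1,0.8,115,0,0,0,1],[-1,0.8,130,0,0,0,1],[-1,0.8,142,0,0,0,1],[-1,0.8,150,0,0,0,1],[-1,0.8,152,0,0,0,1],[-1,0.8,152,0,0,0,1]]}}

```text
clock: 10.95
position: [0.538, -0.3754, 0.1682]
eef_rot: [0.744, 0.668, -0.0, -0.0]
contact_force: [-0.1, 1.0, -1.2]
finger_gap: 0.0095
```

Request:
{"method": "drive_tool", "body": {"targets": [[0,0,1,0,0,0,1],[0,0,2,0,0,0,1],[0,0,2,0,0,0,1],[0,0,2,0,0,0,1]]}}

```text
clock: 11.28
position: [0.5383, -0.3762, 0.1673]
eef_rot: [0.745, 0.668, 0.0, 0.001]
contact_force: [-0.3, -0.2, -1.0]
finger_gap: 0.0094
```

```bash
python3 st.py -.12 .1656
```

```text
11.28 [ 0.5383 -0.3762  0.1673] [-0.26 -0.18 -0.98] 0.0094
row [0.9 0.1 1.7] [ 0.1  0.1 -0. ] at [ 0.5383 -0.3762  0.1673]
```

Request:
{"method": "drive_tool", "body": {"targets": [[0,0,0.7,0,0,0,1],[0,0,1.4,0,0,0,1],[0,0,2.1,0,0,0,1],[0,0,2.1,0,0,0,1],[0,0,2.1,0,0,0,1]]}}

```text
clock: 11.7
position: [0.5383, -0.3761, 0.1669]
eef_rot: [0.745, 0.668, 0.0, 0.001]
contact_force: [-1.1, 2.1, 6.5]
finger_gap: 0.0093
```

```bash
python3 st.py
```

```text
11.7 [ 0.5383 -0.3761  0.1669] [-1.13  2.15  6.54] 0.0093
```

Request:
{"method": "drive_tool", "body": {"targets": [[0,0,-1.5,0,0,0,1],[0,0,-1.5,0,0,0,0.9],[0,0,-1.5,0,0,0,0.8],[0,0,-1.5,0,0,0,0.65],[0,0,-1.5,0,0,0,0.5],[0,0,-1.5,0,0,0,0.5],[0,0,-1.5,0,0,0,0.5]]}}

```text
clock: 12.28
position: [0.5379, -0.3757, 0.1652]
eef_rot: [0.745, 0.668, -0.0, -0.0]
contact_force: [0.4, 0.7, 0.3]
finger_gap: 0.043
```

Request:
{"method": "drive_tool", "body": {"targets": [[0,0,-15,0,0,0,0.5],[0,0,-40,0,0,0,0.5],[0,0,-75,0,0,0,0.5],[0,0,-110,0,0,0,0.5],[0,0,-140,0,0,0,0.5],[0,0,-155,0,0,0,0.5],[0,0,-155,0,0,0,0.5],[0,0,-155,0,0,0,0.5]]}}

```text
clock: 12.95
position: [0.5385, -0.3762, 0.3217]
eef_rot: [0.745, 0.668, 0.0, 0.001]
contact_force: [0.3, 0.5, -1.1]
finger_gap: 0.043
```

```bash
python3 look.py "[.599,.2017,.32]" 11; python3 - <<'E'
from h import *
d,P,H=take("scene"); cv2.imwrite("pics/s4.png",d["color"][100:400,:,::-1])
E
```

```text
top holder1 94 [501.9 244.7] (np.float64(25.9), np.float64(10.2)) jaw -0.4000000000000057 crown [501.3 245.2] (np.float64(29.0), np.float64(51.4)) -1.2
top holder2 108 [594.8 294.6] (np.float64(10.7), np.float64(25.7)) jaw 19.9 crown [595.1 295.2] (np.float64(52.6), np.float64(29.1)) 20.2
top holder4 82 [489.8 328.8] (np.float64(27.0), np.float64(10.0)) jaw -13.200000000000003 crown [489.4 329. ] (np.float64(29.0), np.float64(52.9)) -13.2
top holder5 100 [598.7 202.6] (np.float64(12.0), np.float64(25.5)) jaw 7.2 crown [598.4 203.1] (np.float64(52.2), np.float64(28.3)) 11.5
scene holder1 239 [502.4 242.9] (np.float64(25.9), np.float64(13.4)) jaw -2.200000000000003 crown [502.7 243. ] (np.float64(28.6), np.float64(50.7)) -1.0
scene holder2 314 [596.1 292.8] (np.float64(13.7), np.float64(25.6)) jaw 22.5 crown [596.4 293.4] (np.float64(51.8), np.float64(28.6)) 19.5
scene holder4 285 [490.  327.2] (np.float64(25.8), np.float64(14.4)) jaw -9.700000000000003 crown [490.  326.7] (np.float64(28.3), np.float64(55.9)) -12.9
scene holder5 281 [599.4 200.6] (np.float64(14.3), np.float64(26.3)) jaw 13.5 crown [598.9 200.2] (np.float64(56.2), np.float64(28.4)) 11.0
row [ 5.805e+02 -1.900e+00 -4.000e-01] [ -0.1  -0.1 -17.2] at [ 0.5378 -0.3756  0.3186]
```

View pics/s4.png

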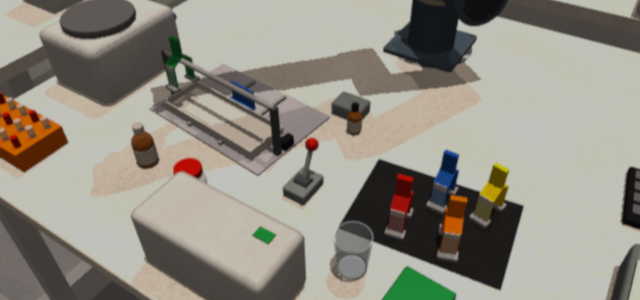

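Request:
{"method": "drive_tool", "body": {"targets": [[20,0,0,0,0,-2,0.5],[56,0,0,0,0,-4,0.5],[96,0,0,0,0,-6,0.5],[136,0,0,0,0,-8,0.5],[176,-0.5,0,0,0,-10,0.5],[216,-0.5,0,0,0,-12,0.5],[257,-1,0,0,0,-14,0.5],[298,-1,0,0,0,-16,0.5],[339,-1,0,0,0,-17.2,0.5],[380,-1.2,0,0,0,-17.2,0.5]]}}

```text
clock: 13.93
position: [0.577, 0.0042, 0.3184]
eef_rot: [0.636, 0.772, -0.001, -0.002]
contact_force: [0.8, 0.7, 0.3]
finger_gap: 0.0428
```

Request:
{"method": "drive_tool", "body": {"targets": [[38,11.6,0,0,0,0,0.5],[74,22.6,0,0,0,0,0.5],[108,33,0,0,0,0,0.5],[138,42.2,0,0,0,0,0.5],[162,49.6,0,0,0,0,0.5],[180,55,0,0,0,0,0.5],[191.5,58.6,0,0,0,0,0.5],[191.5,58.6,0,0,0,0,0.5],[191.5,58.6,0,0,0,0,0.5]]}}

```text
clock: 14.68
position: [0.5988, 0.201, 0.3192]
eef_rot: [0.636, 0.772, -0.001, -0.001]
contact_force: [-0.5, 0.7, -1.0]
finger_gap: 0.0426
```

Request:
{"method": "drive_tool", "body": {"targets": [[0,0,25,0,0,0,0.5],[0,0,60,0,0,0,0.5],[0,0,95,0,0,0,0.5],[0,0,130,0,0,0,0.5],[0,0,160,0,0,0,0.5],[0,0,180,0,0,0,0.5],[0,0,194,0,0,0,0.5],[0,0,203,0,0,0,0.5],[0,0,207,0,0,0,0.5],[0,0,207,0,0,0,0.5]]}}

```text
clock: 15.52
position: [0.5988, 0.2, 0.113]
eef_rot: [0.637, 0.771, -0.001, -0.0]
contact_force: [0.1, 0.0, -0.7]
finger_gap: 0.0425
```

```bash
cat > pick.py <<'E'
from h import *
import sys
goto(eval(sys.argv[1]),eval(sys.argv[2]))
# fin relative to the tool, from the wrist camera's depth
s=readout.get_state(); d,P,H=take("wrist")
m=colmask(H,HUE[sys.argv[3]],90,35)&(P[...,2]>.085)&(P[...,2]<.13)&(np.hypot(P[...,0]-s["position"][0],P[...,1]-s["position"][1])<.05)
q=P[m]
if len(q)>20: print("wrist fin",m.sum(),rect(q[:,:2]),"z max",np.percentile(q[:,2],98))
print(np.round(s["contact_force"],1))
E
python3 pick.py "[.599,.2017,.109]" 11 holder5
```

```text
row [1.6 0.5 3.9] [-0.1  0.  -0.1] at [0.5988 0.2    0.113 ]
wrist fin 2358 (array([590.9, 199.1]), array([25.3, 26.6]), 12.2) z max 0.12100116354667761
[ 0.1  0.  -0.7]
```

Request:
{"method": "drive_tool", "body": {"targets": [[1,0,2,0,0,0,0.5],[1.5,0,3.5,0,0,0,0.5],[1.5,0,3.5,0,0,0,1],[1.5,0,3.5,0,0,0,1],[1.5,0,3.5,0,0,0,1],[1.5,0,3.5,0,0,0,1],[1.5,0,3.5,0,0,0,1],[1.5,0,3.5,0,0,0,1]]}}

```text
clock: 16.23
position: [0.5989, 0.2028, 0.1104]
eef_rot: [0.636, 0.771, 0.0, -0.0]
contact_force: [0.5, 0.9, 1.2]
finger_gap: 0.0096
```

Request:
{"method": "drive_tool", "body": {"targets": [[0,0,-15,0,0,0,1],[0,0,-40,0,0,0,1],[0,0,-70,0,0,0,1],[0,0,-100,0,0,0,1],[0,0,-130,0,0,0,1],[0,0,-160,0,0,0,1],[0,0,-185,0,0,0,1],[0,0,-202,0,0,0,1],[0,0,-212,0,0,0,1],[0,0,-212,0,0,0,1]]}}

```text
clock: 17.07
position: [0.5999, 0.2029, 0.3255]
eef_rot: [0.636, 0.771, 0.002, 0.002]
contact_force: [0.8, 0.0, -1.3]
finger_gap: 0.0094
```

```bash
cat >> h.py <<'E'
def split(r,w,f):
    "rows for call A (fraction f of the way, all the turn) and call B (the rest, in the turned tool axes)"
    A=r*f; B=Rot.from_rotvec(np.radians(w)).inv().apply(r*(1-f)); print("A",np.round(A,1),"B",np.round(B,1))
E
cat > st.py <<'E'
from h import *
import sys
s=readout.get_state()
print(np.round(s["clock"],2),np.round(s["position"],4),np.round(s["contact_force"],2),round(float(s["finger_gap"]),4))
if len(sys.argv)>2:
    r,w=goto(BAR+float(sys.argv[1])*EY+[0,0,float(sys.argv[2])-.125],-6.2); split(r,w,.7)
E
python3 st.py -.06 .32
```

```text
17.07 [0.5999 0.2029 0.3255] [ 0.84  0.05 -1.26] 0.0094
row [-498.7 -152.5    4.5] [ 0.3 -0.1 17.2] at [0.5999 0.2029 0.3255]
A [-349.1 -106.7    3.2] B [-156.4    0.4    1.6]
```

Request:
{"method": "drive_tool", "body": {"targets": [[-18,-5.5,0,0,0,2,1],[-50,-15.3,0,0,0,4,1],[-86,-26.3,0,0,0,6,1],[-123,-37.6,0,0,0,8,1],[-160,-49,0,0,0,10,1],[-198,-60.5,0,0,0,12,1],[-236,-72,0,0,0,14,1],[-274,-83.7,0,0,0,16,1],[-312,-95.4,0,0,0,17.2,1],[-349,-106.7,0,0,0,17.2,1]]}}

```text
clock: 17.9
position: [0.5595, -0.162, 0.3205]
eef_rot: [0.745, 0.667, -0.001, -0.001]
contact_force: [0.4, -0.4, -2.0]
finger_gap: 0.0096
```

Request:
{"method": "drive_tool", "body": {"targets": [[-36,0,0,0,0,0,1],[-68,0,0,0,0,0,1],[-97,0,0,0,0,0,1],[-121,0,0,0,0,0,1],[-139,0,0,0,0,0,1],[-150,0,0,0,0,0,1],[-156,0,0,0,0,0,1],[-156,0,0,0,0,0,1],[-156,0,0,0,0,0,1]]}}

```text
clock: 18.65
position: [0.5437, -0.3145, 0.3217]
eef_rot: [0.744, 0.668, 0.0, -0.001]
contact_force: [-0.6, -0.1, -1.1]
finger_gap: 0.0095
```

```bash
python3 st.py -.06 .172
```

```text
18.65 [ 0.5437 -0.3145  0.3217] [-0.59 -0.09 -1.13] 0.0095
row [ -1.2   1.6 149.7] [-0.  -0.1 -0. ] at [ 0.5437 -0.3145  0.3217]
A [ -0.9   1.1 104.8] B [-0.3  0.4 44.9]
```

Request:
{"method": "drive_tool", "body": {"targets": [[-1,1,20,0,0,0,1],[-1,1,45,0,0,0,1],[-1,1,70,0,0,0,1],[-1,1,95,0,0,0,1],[-1,1,115,0,0,0,1],[-1,1,130,0,0,0,1],[-1,1,142,0,0,0,1],[-1,1,150,0,0,0,1],[-1,1,153,0,0,0,1],[-1,1,153,0,0,0,1]]}}

```text
clock: 19.48
position: [0.5445, -0.3157, 0.1689]
eef_rot: [0.744, 0.668, -0.0, -0.0]
contact_force: [-0.7, 0.2, -1.1]
finger_gap: 0.0096
```

Request:
{"method": "drive_tool", "body": {"targets": [[0,0,0.8,0,0,0,1],[0,0,1.6,0,0,0,1],[0,0,2.3,0,0,0,1],[0,0,2.3,0,0,0,1],[0,0,2.3,0,0,0,1]]}}

```text
clock: 19.9
position: [0.5446, -0.3167, 0.1675]
eef_rot: [0.745, 0.668, 0.0, 0.0]
contact_force: [-0.1, -0.3, -1.9]
finger_gap: 0.0096
```

```bash
python3 st.py -.06 .172
```

```text
19.9 [ 0.5446 -0.3167  0.1675] [-0.11 -0.32 -1.87] 0.0096
row [ 1.1  0.3 -4.5] [ 0.   0.  -0.1] at [ 0.5446 -0.3167  0.1675]
A [ 0.7  0.2 -3.2] B [ 0.3  0.1 -1.4]
```

Request:
{"method": "drive_tool", "body": {"targets": [[0,0,0.7,0,0,0,1],[0,0,1.3,0,0,0,1],[0,0,1.3,0,0,0,1],[0,0,0.5,0,0,0,0.9],[0,0,0,0,0,0,0.8],[0,0,0,0,0,0,0.65],[0,0,0,0,0,0,0.5],[0,0,0,0,0,0,0.5],[0,0,0,0,0,0,0.5]]}}

```text
clock: 20.65
position: [0.5444, -0.3164, 0.1668]
eef_rot: [0.745, 0.668, 0.0, -0.0]
contact_force: [-0.2, -1.1, 0.5]
finger_gap: 0.0428
```

Request:
{"method": "drive_tool", "body": {"targets": [[0,0,-15,0,0,0,0.5],[0,0,-40,0,0,0,0.5],[0,0,-75,0,0,0,0.5],[0,0,-110,0,0,0,0.5],[0,0,-140,0,0,0,0.5],[0,0,-155,0,0,0,0.5],[0,0,-155,0,0,0,0.5],[0,0,-155,0,0,0,0.5]]}}

```text
clock: 21.32
position: [0.545, -0.3168, 0.323]
eef_rot: [0.745, 0.668, 0.0, 0.001]
contact_force: [0.0, -0.0, -1.0]
finger_gap: 0.0424
```

```bash
sed -i 's/    if len(sys.argv)>1: goto(.*/    if len(sys.argv)>1: split(*goto(eval(sys.argv[1]),eval(sys.argv[2])),.67)/' look.py && cat > hung.py <<'E'
from h import *
def hung():
    for n in ("top","scene"):
        d,P,H=take(n); z=P[...,2]
        L=(P-BAR)@EX; Y=(P-BAR)@EY
        for k,h in HUE.items():
            m=colmask(H,h,90,35)&(z>.145)&(z<.19)&(abs(L)<.06)&(abs(Y)<.17)
            if m.sum()<15: continue
            print(n,k,m.sum(),"across %.1f along %.1f (%.1f..%.1f) ztop %.1f"%(np.median(L[m])*1e3,np.median(Y[m])*1e3,*(np.percentile(Y[m],[2,98])*1e3),np.percentile(z[m],97)*1e3))
if __name__=="__main__": hung()
E
python3 hung.py; python3 look.py "[.502,.244,.32]" 0
```

```text
top holder5 94 across -3.5 along -57.9 (-71.1..-46.3) ztop 177.8
scene holder3 134 across 1.8 along -115.9 (-131.9..-106.3) ztop 176.0
scene holder5 140 across 1.6 along -57.8 (-71.8..-48.6) ztop 176.4
top holder1 95 [501.9 244.8] (np.float64(10.4), np.float64(26.1)) jaw 1.5 crown [501.2 245.3] (np.float64(28.8), np.float64(51.5)) -0.7
top holder2 107 [595.1 294.7] (np.float64(10.9), np.float64(26.2)) jaw 16.9 crown [595.4 295. ] (np.float64(52.9), np.float64(28.0)) 19.1
top holder4 83 [489.7 328.7] (np.float64(26.4), np.float64(10.2)) jaw -13.099999999999994 crown [489.8 329.6] (np.float64(29.0), np.float64(52.8)) -11.4
scene holder1 246 [503.2 243.2] (np.float64(25.6), np.float64(13.6)) jaw -4.0 crown [504.7 242.7] (np.float64(28.5), np.float64(49.7)) -0.2
scene holder2 315 [596.  292.9] (np.float64(12.2), np.float64(26.0)) jaw 22.3 crown [596.8 293.1] (np.float64(50.6), np.float64(28.0)) 20.1
scene holder4 280 [490.2 327.1] (np.float64(26.3), np.float64(13.3)) jaw -12.900000000000006 crown [489.9 327.2] (np.float64(28.7), np.float64(56.9)) -13.2
row [ 552.1 -102.5    0.9] [-0.2 -0.1 -6.2] at [ 0.5439 -0.316   0.3193]
A [369.9 -68.7   0.6] B [184.8 -13.8  -0.2]
```

Red and green are hung with fin tops at about 176.5 mm, as expected. Next, blue.

Request:
{"method": "drive_tool", "body": {"targets": [[18,-3.3,0,0,0,-1,0.5],[54,-10,0,0,0,-2,0.5],[93,-17.3,0,0,0,-3,0.5],[132,-24.5,0,0,0,-4,0.5],[171,-31.8,0,0,0,-5,0.5],[210,-39,0,0,0,-6.2,0.5],[250,-46.4,0,0,0,-6.2,0.5],[290,-53.9,0,0,0,-6.2,0.5],[330,-61.3,0,0,0,-6.2,0.5],[370,-68.7,0,0,0,-6.2,0.5]]}}

```text
clock: 22.35
position: [0.5151, 0.0607, 0.3202]
eef_rot: [0.707, 0.707, -0.001, -0.001]
contact_force: [1.0, 0.5, 0.4]
finger_gap: 0.0428
```

Request:
{"method": "drive_tool", "body": {"targets": [[38,-2.8,0,0,0,0,0.5],[74,-5.5,0,0,0,0,0.5],[107,-8,0,0,0,0,0.5],[136,-10.1,0,0,0,0,0.5],[159,-11.9,0,0,0,0,0.5],[176,-13.1,0,0,0,0,0.5],[185,-13.8,0,0,0,0,0.5],[185,-13.8,0,0,0,0,0.5],[185,-13.8,0,0,0,0,0.5]]}}

```text
clock: 23.1
position: [0.5023, 0.2435, 0.3209]
eef_rot: [0.707, 0.707, -0.001, -0.0]
contact_force: [0.4, -0.5, -0.9]
finger_gap: 0.0426
```

Request:
{"method": "drive_tool", "body": {"targets": [[0,0,25,0,0,0,0.5],[0,0,60,0,0,0,0.5],[0,0,95,0,0,0,0.5],[0,0,130,0,0,0,0.5],[0,0,160,0,0,0,0.5],[0,0,180,0,0,0,0.5],[0,0,194,0,0,0,0.5],[0,0,203,0,0,0,0.5],[0,0,208,0,0,0,0.5],[0,0,208,0,0,0,0.5]]}}

```text
clock: 23.93
position: [0.5023, 0.2428, 0.113]
eef_rot: [0.708, 0.706, -0.001, -0.0]
contact_force: [-0.2, 0.4, 0.2]
finger_gap: 0.0428
```

```bash
python3 pick.py "[.502,.244,.1095]" 0 holder1; python3 look.py | grep -E "scene|holder1"
```

```text
row [ 1.2 -0.3  3.5] [-0.1  0.  -0.1] at [0.5023 0.2428 0.113 ]
wrist fin 2370 (array([493.8, 242.8]), array([27.1, 25.3]), 89.7) z max 0.12096692688664346
[-0.2  0.4  0.2]
scene holder1 72 [503.8 252.8] (np.float64(45.5), np.float64(7.1)) jaw -83.1 crown [504.4 242.8] (np.float64(28.4), np.float64(46.7)) -1.3
scene holder2 320 [595.6 292.5] (np.float64(13.8), np.float64(25.7)) jaw 23.1 crown [596.8 293.1] (np.float64(50.9), np.float64(28.3)) 20.2
scene holder4 281 [490.9 327. ] (np.float64(25.9), np.float64(13.6)) jaw -9.700000000000003 crown [489.5 326.6] (np.float64(29.1), np.float64(56.1)) -12.1
```

Request:
{"method": "drive_tool", "body": {"targets": [[1,0,1.5,0,0,0,0.5],[1,0,3,0,0,0,0.5],[1,0,3,0,0,0,1],[1,0,3,0,0,0,1],[1,0,3,0,0,0,1],[1,0,3,0,0,0,1],[1,0,3,0,0,0,1],[1,0,3,0,0,0,1]]}}

```text
clock: 24.75
position: [0.5025, 0.2448, 0.1107]
eef_rot: [0.707, 0.707, -0.0, -0.0]
contact_force: [0.2, 0.4, -1.6]
finger_gap: 0.0092
```

Request:
{"method": "drive_tool", "body": {"targets": [[0,0,-15,0,0,0,1],[0,0,-40,0,0,0,1],[0,0,-70,0,0,0,1],[0,0,-100,0,0,0,1],[0,0,-130,0,0,0,1],[0,0,-160,0,0,0,1],[0,0,-185,0,0,0,1],[0,0,-202,0,0,0,1],[0,0,-212,0,0,0,1],[0,0,-212,0,0,0,1]]}}

```text
clock: 25.58
position: [0.5037, 0.2452, 0.3263]
eef_rot: [0.707, 0.707, 0.003, 0.001]
contact_force: [0.2, -0.2, -0.0]
finger_gap: 0.0094
```

```bash
python3 st.py 0 .322
```

```text
25.58 [0.5037 0.2452 0.3263] [ 0.17 -0.17 -0.03] 0.0094
row [-501.2   48.1    3.6] [ 0.3 -0.1  6.2] at [0.5037 0.2452 0.3263]
A [-350.8   33.7    2.5] B [-147.9   30.5    1.3]
```

Request:
{"method": "drive_tool", "body": {"targets": [[-18,1.7,0,0,0,1,1],[-50,4.8,0,0,0,2,1],[-86,8.3,0,0,0,3,1],[-123,11.8,0,0,0,4,1],[-160,15.4,0,0,0,5,1],[-198,19,0,0,0,6.2,1],[-236,22.7,0,0,0,6.2,1],[-274,26.3,0,0,0,6.2,1],[-312,30,0,0,0,6.2,1],[-351,33.7,0,0,0,6.2,1]]}}

```text
clock: 26.42
position: [0.5356, -0.1077, 0.3215]
eef_rot: [0.744, 0.668, -0.0, -0.001]
contact_force: [0.6, 0.4, -1.3]
finger_gap: 0.009
```

Request:
{"method": "drive_tool", "body": {"targets": [[-36,7.4,0,0,0,0,1],[-67,13.8,0,0,0,0,1],[-94,19.4,0,0,0,0,1],[-116,24,0,0,0,0,1],[-133,27.5,0,0,0,0,1],[-143,29.5,0,0,0,0,1],[-148,30.5,0,0,0,0,1],[-148,30.5,0,0,0,0,1],[-148,30.5,0,0,0,0,1]]}}

```text
clock: 27.17
position: [0.5503, -0.2557, 0.3225]
eef_rot: [0.744, 0.668, 0.0, -0.001]
contact_force: [0.3, 0.1, -1.0]
finger_gap: 0.0094
```

```bash
python3 st.py 0 .1685
```

```text
27.17 [ 0.5503 -0.2557  0.3225] [ 0.33  0.07 -0.99] 0.0094
row [ -0.3   1.3 154. ] [-0.  -0.1 -0. ] at [ 0.5503 -0.2557  0.3225]
A [ -0.2   0.9 107.8] B [-0.   0.4 46.2]
```

Request:
{"method": "drive_tool", "body": {"targets": [[0,1,20,0,0,0,1],[0,1,45,0,0,0,1],[0,1,70,0,0,0,1],[0,1,95,0,0,0,1],[0,1,115,0,0,0,1],[0,1,130,0,0,0,1],[0,1,142,0,0,0,1],[0,1,150,0,0,0,1],[0,1,154,0,0,0,1],[0,1,154,0,0,0,1]]}}

```text
clock: 28.0
position: [0.5512, -0.256, 0.1685]
eef_rot: [0.744, 0.668, -0.0, -0.0]
contact_force: [-0.7, 0.3, -0.8]
finger_gap: 0.0094
```

Request:
{"method": "drive_tool", "body": {"targets": [[0,0,0.8,0,0,0,1],[0,0,1.6,0,0,0,1],[0,0,2.4,0,0,0,1],[0,0,3,0,0,0,1],[0,0,3,0,0,0,1],[0,0,3,0,0,0,1]]}}

```text
clock: 28.5
position: [0.5519, -0.2571, 0.1674]
eef_rot: [0.745, 0.668, 0.0, 0.001]
contact_force: [-0.4, 1.0, 3.5]
finger_gap: 0.0095
```

Request:
{"method": "drive_tool", "body": {"targets": [[0,0,-0.5,0,0,0,1],[0,0,-0.5,0,0,0,0.9],[0,0,-1,0,0,0,0.8],[0,0,-1,0,0,0,0.65],[0,0,-1,0,0,0,0.5],[0,0,-1,0,0,0,0.5],[0,0,-1,0,0,0,0.5]]}}

```text
clock: 29.08
position: [0.5512, -0.2565, 0.1664]
eef_rot: [0.745, 0.668, -0.0, -0.0]
contact_force: [-0.6, 0.2, 0.3]
finger_gap: 0.0428
```

Request:
{"method": "drive_tool", "body": {"targets": [[0,0,-15,0,0,0,0.5],[0,0,-40,0,0,0,0.5],[0,0,-75,0,0,0,0.5],[0,0,-110,0,0,0,0.5],[0,0,-140,0,0,0,0.5],[0,0,-155,0,0,0,0.5],[0,0,-155,0,0,0,0.5],[0,0,-155,0,0,0,0.5]]}}

```text
clock: 29.75
position: [0.5519, -0.257, 0.3228]
eef_rot: [0.745, 0.668, 0.0, 0.001]
contact_force: [0.5, -0.6, -0.6]
finger_gap: 0.0425
```

```bash
python3 hung.py; python3 look.py "[.595,.2937,.322]" 19.8
```

```text
top holder1 67 across -3.0 along -0.0 (-12.5..12.0) ztop 178.5
scene holder1 144 across 2.1 along 2.6 (-13.5..11.0) ztop 176.2
scene holder3 135 across 1.6 along -116.2 (-133.1..-106.3) ztop 176.3
scene holder5 138 across 1.7 along -57.6 (-72.3..-48.5) ztop 175.7
top holder2 106 [595.3 294.6] (np.float64(11.8), np.float64(26.1)) jaw 15.3 crown [595.2 295. ] (np.float64(52.2), np.float64(28.7)) 20.7
top holder4 83 [489.7 328.9] (np.float64(26.8), np.float64(10.2)) jaw -13.299999999999997 crown [489.3 329.2] (np.float64(29.2), np.float64(53.5)) -12.4
scene holder2 315 [595.6 292.6] (np.float64(12.7), np.float64(25.9)) jaw 22.0 crown [596.4 293. ] (np.float64(51.8), np.float64(28.2)) 19.8
scene holder4 280 [490.4 327.2] (np.float64(26.1), np.float64(14.3)) jaw -13.099999999999994 crown [488.9 327.1] (np.float64(28.8), np.float64(56.1)) -13.3
row [551.6 -15.8  -1.6] [ -0.2  -0.2 -26. ] at [ 0.5508 -0.2563  0.3193]
A [369.5 -10.6  -1.1] B [165.8  75.2  -0.9]
```

Request:
{"method": "drive_tool", "body": {"targets": [[18,-0.5,0,0,0,-2.6,0.5],[54,-1.5,0,0,0,-5.2,0.5],[93,-2.7,0,0,0,-7.8,0.5],[132,-3.8,0,0,0,-10.4,0.5],[171,-4.9,0,0,0,-13,0.5],[210,-6,0,0,0,-15.6,0.5],[250,-7.2,0,0,0,-18.2,0.5],[290,-8.3,0,0,0,-20.8,0.5],[330,-9.5,0,0,0,-23.4,0.5],[369.5,-10.6,0,0,0,-26,0.5]]}}

```text
clock: 30.78
position: [0.5801, 0.1137, 0.3201]
eef_rot: [0.574, 0.819, -0.001, -0.001]
contact_force: [0.3, -0.5, 1.7]
finger_gap: 0.0428
```

Request:
{"method": "drive_tool", "body": {"targets": [[34,15.4,0,0,0,0,0.5],[66,30,0,0,0,0,0.5],[96,43.5,0,0,0,0,0.5],[122,55.3,0,0,0,0,0.5],[143,64.8,0,0,0,0,0.5],[158,71.7,0,0,0,0,0.5],[166,75.2,0,0,0,0,0.5],[166,75.2,0,0,0,0,0.5],[166,75.2,0,0,0,0,0.5]]}}

```text
clock: 31.53
position: [0.5954, 0.2931, 0.3207]
eef_rot: [0.575, 0.818, -0.001, -0.0]
contact_force: [-0.7, -0.3, -1.1]
finger_gap: 0.0424
```

Request:
{"method": "drive_tool", "body": {"targets": [[0,0,25,0,0,0,0.5],[0,0,60,0,0,0,0.5],[0,0,95,0,0,0,0.5],[0,0,130,0,0,0,0.5],[0,0,160,0,0,0,0.5],[0,0,180,0,0,0,0.5],[0,0,194,0,0,0,0.5],[0,0,203,0,0,0,0.5],[0,0,208,0,0,0,0.5],[0,0,208,0,0,0,0.5]]}}

```text
clock: 32.37
position: [0.5953, 0.2922, 0.1131]
eef_rot: [0.576, 0.818, -0.001, -0.0]
contact_force: [-0.7, -0.7, -0.3]
finger_gap: 0.0429
```

```bash
python3 pick.py "[.595,.2937,.1095]" 19.8 holder2; python3 look.py | grep -E "scene"
```

```text
row [1.5 0.2 3.6] [-0.1  0.  -0.1] at [0.5953 0.2922 0.1131]
wrist fin 2382 (array([587.2, 290.6]), array([25.7, 26.2]), 19.8) z max 0.12107840163741075
[-0.7 -0.7 -0.3]
scene holder2 47 [602.3 283.1] (np.float64(48.6), np.float64(3.5)) jaw -70.3 crown [596.  292.7] (np.float64(55.3), np.float64(28.2)) 20.2
scene holder4 281 [490.6 327.6] (np.float64(26.9), np.float64(13.6)) jaw -17.400000000000006 crown [489.5 327. ] (np.float64(28.9), np.float64(54.5)) -12.7
```

Request:
{"method": "drive_tool", "body": {"targets": [[1,0,1.5,0,0,0,0.5],[1,0,3,0,0,0,0.5],[1,0,3,0,0,0,1],[1,0,3,0,0,0,1],[1,0,3,0,0,0,1],[1,0,3,0,0,0,1],[1,0,3,0,0,0,1],[1,0,3,0,0,0,1]]}}

```text
clock: 33.18
position: [0.5952, 0.2944, 0.1108]
eef_rot: [0.575, 0.818, -0.0, -0.0]
contact_force: [0.0, 0.5, -0.4]
finger_gap: 0.0096
```

Request:
{"method": "drive_tool", "body": {"targets": [[0,0,-15,0,0,0,1],[0,0,-40,0,0,0,1],[0,0,-70,0,0,0,1],[0,0,-100,0,0,0,1],[0,0,-130,0,0,0,1],[0,0,-160,0,0,0,1],[0,0,-185,0,0,0,1],[0,0,-202,0,0,0,1],[0,0,-212,0,0,0,1],[0,0,-212,0,0,0,1]]}}

```text
clock: 34.02
position: [0.5962, 0.2947, 0.3264]
eef_rot: [0.575, 0.818, 0.002, 0.002]
contact_force: [-0.1, 0.2, -0.7]
finger_gap: 0.0092
```

```bash
python3 st.py .06 .322
```

```text
34.02 [0.5962 0.2947 0.3264] [-0.13  0.18 -0.65] 0.0092
row [-449.2 -202.     3.2] [ 0.3 -0.1 26. ] at [0.5962 0.2947 0.3264]
A [-314.4 -141.4    2.2] B [-147.7    4.5    1.3]
```

Request:
{"method": "drive_tool", "body": {"targets": [[-16,-7.2,0,0,0,2.6,1],[-46,-20.7,0,0,0,5.2,1],[-79,-35.5,0,0,0,7.8,1],[-112,-50.4,0,0,0,10.4,1],[-145,-65.2,0,0,0,13,1],[-178,-80,0,0,0,15.6,1],[-212,-95.3,0,0,0,18.2,1],[-246,-110.6,0,0,0,20.8,1],[-280,-126,0,0,0,23.4,1],[-314.5,-141.4,0,0,0,26,1]]}}

```text
clock: 34.85
position: [0.5676, -0.0509, 0.3213]
eef_rot: [0.745, 0.667, -0.001, -0.001]
contact_force: [1.0, 0.1, -1.6]
finger_gap: 0.0096
```

Request:
{"method": "drive_tool", "body": {"targets": [[-36,1,0,0,0,0,1],[-67,2,0,0,0,0,1],[-94,3,0,0,0,0,1],[-116,3.5,0,0,0,0,1],[-133,4,0,0,0,0,1],[-143,4.5,0,0,0,0,1],[-147.5,4.5,0,0,0,0,1],[-147.5,4.5,0,0,0,0,1],[-147.5,4.5,0,0,0,0,1]]}}

```text
clock: 35.6
position: [0.557, -0.1957, 0.3225]
eef_rot: [0.744, 0.668, 0.0, -0.001]
contact_force: [-0.2, -0.5, -0.7]
finger_gap: 0.0094
```

```bash
python3 st.py .06 .1685
```

```text
35.6 [ 0.557  -0.1957  0.3225] [-0.17 -0.51 -0.68] 0.0094
row [ -0.7   1.2 154. ] [-0.  -0.1 -0. ] at [ 0.557  -0.1957  0.3225]
A [ -0.5   0.8 107.8] B [-0.2  0.3 46.2]
```

Request:
{"method": "drive_tool", "body": {"targets": [[0,1,20,0,0,0,1],[0,1,45,0,0,0,1],[0,1,70,0,0,0,1],[0,1,95,0,0,0,1],[0,1,115,0,0,0,1],[0,1,130,0,0,0,1],[0,1,142,0,0,0,1],[0,1,150,0,0,0,1],[0,1,154,0,0,0,1],[0,1,154,0,0,0,1]]}}

```text
clock: 36.43
position: [0.5579, -0.196, 0.1684]
eef_rot: [0.744, 0.668, -0.0, -0.0]
contact_force: [0.4, -0.3, -2.6]
finger_gap: 0.0096
```

Request:
{"method": "drive_tool", "body": {"targets": [[0,0,0.8,0,0,0,1],[0,0,1.6,0,0,0,1],[0,0,2.4,0,0,0,1],[0,0,3,0,0,0,1],[0,0,3,0,0,0,1],[0,0,3,0,0,0,1]]}}

```text
clock: 36.93
position: [0.5586, -0.197, 0.1675]
eef_rot: [0.745, 0.668, 0.0, 0.001]
contact_force: [-0.3, -0.0, 5.8]
finger_gap: 0.0093
```

Request:
{"method": "drive_tool", "body": {"targets": [[0,0,-0.5,0,0,0,1],[0,0,-0.5,0,0,0,0.9],[0,0,-1,0,0,0,0.8],[0,0,-1,0,0,0,0.65],[0,0,-1,0,0,0,0.5],[0,0,-1,0,0,0,0.5],[0,0,-1,0,0,0,0.5]]}}

```text
clock: 37.52
position: [0.5578, -0.1965, 0.1664]
eef_rot: [0.745, 0.668, -0.0, -0.0]
contact_force: [-0.6, 0.2, -1.0]
finger_gap: 0.0425
```

Request:
{"method": "drive_tool", "body": {"targets": [[0,0,-15,0,0,0,0.5],[0,0,-40,0,0,0,0.5],[0,0,-75,0,0,0,0.5],[0,0,-110,0,0,0,0.5],[0,0,-140,0,0,0,0.5],[0,0,-155,0,0,0,0.5],[0,0,-155,0,0,0,0.5],[0,0,-155,0,0,0,0.5]]}}

```text
clock: 38.18
position: [0.5586, -0.1969, 0.3228]
eef_rot: [0.745, 0.668, 0.0, 0.001]
contact_force: [0.4, 0.1, 0.8]
finger_gap: 0.0425
```

```bash
python3 hung.py; python3 look.py "[.490,.328,.322]" -12.7
```

```text
top holder2 76 across -2.8 along 66.4 (55.8..74.2) ztop 178.1
scene holder1 143 across 2.0 along 1.8 (-11.9..11.0) ztop 176.2
scene holder2 174 across 2.3 along 62.4 (-17.5..73.2) ztop 176.4
scene holder3 135 across 1.7 along -116.6 (-132.5..-106.1) ztop 176.3
scene holder5 148 across 1.7 along -56.5 (-73.6..46.0) ztop 176.8
top holder4 84 [489.8 328.9] (np.float64(27.4), np.float64(9.9)) jaw -12.0 crown [489.7 329.9] (np.float64(29.4), np.float64(52.5)) -12.1
scene holder4 280 [490.3 327.2] (np.float64(26.1), np.float64(12.3)) jaw -11.099999999999994 crown [489.1 326.9] (np.float64(29.2), np.float64(55.3)) -11.3
row [ 513.9 -123.9   -1.4] [-0.2 -0.1  6.5] at [ 0.5574 -0.1963  0.3194]
A [344.3 -83.   -0.9] B [163.9 -59.7  -0.9]
```

Request:
{"method": "drive_tool", "body": {"targets": [[18,-4.3,0,0,0,1,0.5],[52,-12.5,0,0,0,2,0.5],[88,-21.2,0,0,0,3,0.5],[125,-30.1,0,0,0,4,0.5],[162,-39.1,0,0,0,5,0.5],[199,-48,0,0,0,6.5,0.5],[236,-56.9,0,0,0,6.5,0.5],[272,-65.6,0,0,0,6.5,0.5],[308,-74.3,0,0,0,6.5,0.5],[344,-83,0,0,0,6.5,0.5]]}}

```text
clock: 39.22
position: [0.5116, 0.156, 0.3202]
eef_rot: [0.781, 0.624, -0.001, -0.001]
contact_force: [1.1, -0.7, 0.1]
finger_gap: 0.0427
```

Request:
{"method": "drive_tool", "body": {"targets": [[34,-12.4,0,0,0,0,0.5],[66,-24,0,0,0,0,0.5],[95,-34.6,0,0,0,0,0.5],[121,-44,0,0,0,0,0.5],[142,-51.7,0,0,0,0,0.5],[156,-56.8,0,0,0,0,0.5],[164,-59.7,0,0,0,0,0.5],[164,-59.7,0,0,0,0,0.5],[164,-59.7,0,0,0,0,0.5]]}}

```text
clock: 39.97
position: [0.4908, 0.3269, 0.3213]
eef_rot: [0.781, 0.624, -0.001, 0.0]
contact_force: [-1.0, -1.3, -0.0]
finger_gap: 0.0425
```

Request:
{"method": "drive_tool", "body": {"targets": [[0,0,25,0,0,0,0.5],[0,0,60,0,0,0,0.5],[0,0,95,0,0,0,0.5],[0,0,130,0,0,0,0.5],[0,0,160,0,0,0,0.5],[0,0,180,0,0,0,0.5],[0,0,194,0,0,0,0.5],[0,0,203,0,0,0,0.5],[0,0,208,0,0,0,0.5],[0,0,208,0,0,0,0.5]]}}

```text
clock: 40.8
position: [0.4907, 0.3263, 0.1132]
eef_rot: [0.782, 0.624, -0.001, -0.0]
contact_force: [-0.3, -0.0, -0.4]
finger_gap: 0.0427
```

```bash
python3 pick.py "[.490,.328,.1095]" -12.7 holder4; python3 look.py | grep -E "holder4"
```

```text
row [ 1.5 -1.1  3.7] [-0.1  0.1 -0.1] at [0.4907 0.3263 0.1132]
wrist fin 2393 (array([481.9, 328.8]), array([26.6, 25.3]), 77.5) z max 0.12095669731635042
[-0.3 -0.  -0.4]
top holder4 42 [488.8 325.3] (np.float64(18.9), np.float64(9.6)) jaw -9.900000000000006 crown [489.5 327.4] (np.float64(27.6), np.float64(51.7)) -16.4
scene holder4 151 [499.7 330.3] (np.float64(16.6), np.float64(58.1)) jaw 74.6 crown [491.9 326.7] (np.float64(28.5), np.float64(51.3)) -12.3
```

Request:
{"method": "drive_tool", "body": {"targets": [[1,-0.5,1.5,0,0,0,0.5],[1,-0.5,3,0,0,0,0.5],[1,-0.5,3,0,0,0,1],[1,-0.5,3,0,0,0,1],[1,-0.5,3,0,0,0,1],[1,-0.5,3,0,0,0,1],[1,-0.5,3,0,0,0,1],[1,-0.5,3,0,0,0,1]]}}

```text
clock: 41.62
position: [0.4904, 0.3286, 0.1108]
eef_rot: [0.781, 0.624, -0.0, -0.0]
contact_force: [-0.5, -0.0, -1.0]
finger_gap: 0.0094
```

Request:
{"method": "drive_tool", "body": {"targets": [[0,0,-15,0,0,0,1],[0,0,-40,0,0,0,1],[0,0,-70,0,0,0,1],[0,0,-100,0,0,0,1],[0,0,-130,0,0,0,1],[0,0,-160,0,0,0,1],[0,0,-185,0,0,0,1],[0,0,-202,0,0,0,1],[0,0,-212,0,0,0,1],[0,0,-212,0,0,0,1]]}}

```text
clock: 42.45
position: [0.4915, 0.329, 0.3262]
eef_rot: [0.781, 0.624, 0.003, 0.001]
contact_force: [-0.2, 0.8, -2.2]
finger_gap: 0.0092
```

```bash
python3 st.py .12 .322
```

```text
42.45 [0.4915 0.329  0.3262] [-0.18  0.84 -2.19] 0.0092
row [-438.1  173.8    3.4] [ 0.3 -0.2 -6.5] at [0.4915 0.329  0.3262]
A [-306.7  121.7    2.4] B [-136.5   36.8    1.3]
```

Request:
{"method": "drive_tool", "body": {"targets": [[-16,6.3,0,0,0,-1,1],[-46,18.2,0,0,0,-2,1],[-78,31,0,0,0,-3,1],[-110,43.6,0,0,0,-4,1],[-142,56.3,0,0,0,-5,1],[-174,69,0,0,0,-6.5,1],[-207,82.1,0,0,0,-6.5,1],[-240,95.2,0,0,0,-6.5,1],[-273,108.3,0,0,0,-6.5,1],[-306.5,121.7,0,0,0,-6.5,1]]}}

```text
clock: 43.28
position: [0.5412, 0.0012, 0.3214]
eef_rot: [0.744, 0.668, -0.001, -0.001]
contact_force: [1.0, 0.2, -1.2]
finger_gap: 0.0091
```

Request:
{"method": "drive_tool", "body": {"targets": [[-34,9.2,0,0,0,0,1],[-63,17,0,0,0,0,1],[-88,23.7,0,0,0,0,1],[-108,29.1,0,0,0,0,1],[-123,33.2,0,0,0,0,1],[-132,35.6,0,0,0,0,1],[-136.5,36.8,0,0,0,0,1],[-136.5,36.8,0,0,0,0,1],[-136.5,36.8,0,0,0,0,1]]}}

```text
clock: 44.03
position: [0.5634, -0.136, 0.3228]
eef_rot: [0.744, 0.668, 0.0, -0.0]
contact_force: [-0.7, 0.2, -0.4]
finger_gap: 0.0095
```

```bash
python3 st.py .12 .1685
```

```text
44.03 [ 0.5634 -0.136   0.3228] [-0.7   0.24 -0.42] 0.0095
row [ -0.7   1.2 154.3] [-0. -0.  0.] at [ 0.5634 -0.136   0.3228]
A [ -0.5   0.8 108. ] B [-0.2  0.3 46.3]
```

Request:
{"method": "drive_tool", "body": {"targets": [[0,1,20,0,0,0,1],[0,1,45,0,0,0,1],[0,1,70,0,0,0,1],[0,1,95,0,0,0,1],[0,1,115,0,0,0,1],[0,1,130,0,0,0,1],[0,1,142,0,0,0,1],[0,1,150,0,0,0,1],[0,1,154,0,0,0,1],[0,1,154,0,0,0,1]]}}

```text
clock: 44.87
position: [0.5642, -0.1365, 0.1685]
eef_rot: [0.744, 0.668, -0.0, -0.0]
contact_force: [-0.2, 0.6, -1.8]
finger_gap: 0.0093
```

Request:
{"method": "drive_tool", "body": {"targets": [[0,0,0.8,0,0,0,1],[0,0,1.6,0,0,0,1],[0,0,2.4,0,0,0,1],[0,0,3,0,0,0,1],[0,0,3,0,0,0,1],[0,0,3,0,0,0,1]]}}

```text
clock: 45.37
position: [0.5651, -0.1373, 0.1676]
eef_rot: [0.745, 0.668, 0.001, 0.001]
contact_force: [-1.1, 0.6, 5.3]
finger_gap: 0.0094
```

Request:
{"method": "drive_tool", "body": {"targets": [[0,0,-0.5,0,0,0,1],[0,0,-0.5,0,0,0,0.9],[0,0,-1,0,0,0,0.8],[0,0,-1,0,0,0,0.65],[0,0,-1,0,0,0,0.5],[0,0,-1,0,0,0,0.5],[0,0,-1,0,0,0,0.5]]}}

```text
clock: 45.95
position: [0.5641, -0.1369, 0.1662]
eef_rot: [0.745, 0.668, -0.0, -0.0]
contact_force: [0.3, -0.4, -0.7]
finger_gap: 0.0423
```

Request:
{"method": "drive_tool", "body": {"targets": [[0,0,-15,0,0,0,0.5],[0,0,-40,0,0,0,0.5],[0,0,-75,0,0,0,0.5],[0,0,-110,0,0,0,0.5],[0,0,-140,0,0,0,0.5],[0,0,-155,0,0,0,0.5],[0,0,-155,0,0,0,0.5],[0,0,-155,0,0,0,0.5]]}}

```text
clock: 46.62
position: [0.565, -0.1373, 0.3227]
eef_rot: [0.745, 0.668, 0.001, 0.001]
contact_force: [0.7, 1.3, -0.8]
finger_gap: 0.043
```

```bash
python3 hung.py; cat > sw.py <<'E'
from h import *
for n in ("top","scene"):
    d,P,H=take(n); z=P[...,2]; y=P[...,1]; x=P[...,0]
    m=colmask(H,HUE["holder5"],90,35)&(z>.07)&(abs(y-.01)<.04)&(x>.54)&(x<.69)
    q=P[m]; 
    if len(q)<10: print("no ball",n); continue
    # sphere fit with known radius 13 mm
    from scipy.optimize import least_squares
    f=least_squares(lambda c:np.linalg.norm(q-c,axis=1)-.013,q.mean(0)-[0,0,.008],loss="soft_l1",f_scale=.002)
    print(n,"ball",np.round(f.x,4),len(q),np.round(np.abs(f.fun).mean(),4))
    m=(z>.02)&(z<.03)&(abs(y-.01)<.05)&(x>.5)&(x<.7); print("base",rect(P[m][:,:2]))
E
python3 sw.py; python3 st.py; python3 - <<'E'
from h import *
d,P,H=take("scene"); cv2.imwrite("pics/s5.png",cv2.resize(d["color"][130:330,120:420,::-1],(800,533)))
E
```

```text
top holder3 63 across -3.1 along -116.2 (-129.5..-105.1) ztop 179.3
top holder5 63 across -3.3 along -62.2 (-71.0..-52.4) ztop 178.2
scene holder1 150 across 2.1 along 1.7 (-12.1..12.1) ztop 176.2
scene holder2 171 across 2.7 along 63.1 (-23.6..72.6) ztop 176.6
scene holder3 134 across 1.6 along -116.5 (-132.7..-107.1) ztop 176.3
scene holder4 184 across 2.6 along 121.6 (105.7..131.8) ztop 175.9
scene holder5 146 across 1.8 along -56.7 (-72.4..-43.6) ztop 176.6
top ball [0.5894 0.0101 0.0947] 98 0.001
base (array([621.5,  10.5]), array([47.8, 69. ]), 89.9)
scene ball [0.5881 0.0069 0.0939] 128 0.0011
base (array([621.5,   7.5]), array([50.7, 71.8]), 89.9)
46.82 [ 0.5637 -0.1368  0.3194] [-0.4   0.12  0.37] 0.0427
```

View pics/s5.png

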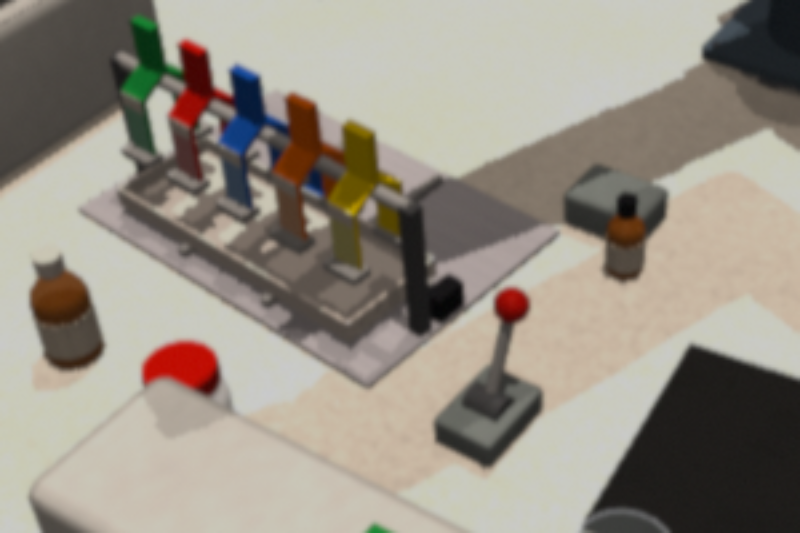

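All five hang evenly astride the bar: green, red, blue, orange, yellow from left to right at (145,60) to (355,175). The lever ball at (511,304) is still on the off side. Next, the switch.

```bash
python3 - <<'E'
from h import *
r,w=goto([.545,.0085,.31],0); print(Rot.from_rotvec(np.radians(w)).inv().apply(r))
E
```

```text
row [142.4 -34.3   9.8] [-0.2 -0.1 -6.2] at [ 0.5637 -0.1368  0.3196]
[145.29205903 -18.70773535   9.5529534 ]
```

Request:
{"method": "drive_tool", "body": {"targets": [[25,-6,0,0,0,-1,1],[60,-14.5,0,0,0,-3,1],[95,-23,0,0,0,-5,1],[125,-30,0,0,0,-6.2,1],[142.5,-34.3,0,0,0,-6.2,1],[142.5,-34.3,0,0,0,-6.2,1],[142.5,-34.3,0,0,0,-6.2,1]]}}

```text
clock: 47.45
position: [0.5453, 0.0093, 0.321]
eef_rot: [0.707, 0.708, -0.001, -0.0]
contact_force: [0.5, 0.1, -0.3]
finger_gap: -0.0002
```

Request:
{"method": "drive_tool", "body": {"targets": [[0,0,25,0,0,0,1],[0,0,60,0,0,0,1],[0,0,95,0,0,0,1],[0,0,130,0,0,0,1],[0,0,160,0,0,0,1],[0,0,185,0,0,0,1],[0,0,205,0,0,0,1],[0,0,216,0,0,0,1],[0,0,216,0,0,0,1],[0,0,216,0,0,0,1]]}}

```text
clock: 48.28
position: [0.5454, 0.0076, 0.1055]
eef_rot: [0.708, 0.706, -0.001, -0.0]
contact_force: [-0.4, 0.1, 0.9]
finger_gap: 0.0002
```

```bash
python3 sw.py; python3 - <<'E'
from h import *
goto([.631,.0085,.102],0)
E
```

```text
no ball top
scene ball [0.588  0.007  0.0936] 133 0.001
base (array([621.2,   7.7]), array([72.7, 51.5]), 0.4)
row [ 0.8 83.9  6. ] [ 0.2  0.  -0.1] at [0.5471 0.0078 0.1077]
```

Request:
{"method": "drive_tool", "body": {"targets": [[0,7,2,0,0,0,1],[0,14,2,0,0,0,1],[0,21,2,0,0,0,1],[0,28,2,0,0,0,1],[0,35,2,0,0,0,1],[0,42,2,0,0,0,1],[0,49,2,0,0,0,1],[0,56,2,0,0,0,1],[0,63,2,0,0,0,1],[0,70,2,0,0,0,1]]}}

```text
clock: 49.22
position: [0.6164, 0.0083, 0.1036]
eef_rot: [0.707, 0.707, -0.0, -0.0]
contact_force: [-1.2, 0.6, -1.3]
finger_gap: -0.0001
```

Request:
{"method": "drive_tool", "body": {"targets": [[0,4,0,0,0,0,1],[0,8,0,0,0,0,1],[0,12,0,0,0,0,1],[0,15,0,0,0,0,1],[0,15,0,0,0,0,1],[0,15,0,0,0,0,1]]}}

```text
clock: 49.72
position: [0.6312, 0.0083, 0.1041]
eef_rot: [0.707, 0.707, 0.0, 0.0]
contact_force: [0.5, 0.9, -1.1]
finger_gap: 0.0002
```

```bash
python3 sw.py; python3 st.py
```

```text
no ball top
scene ball [0.6579 0.0062 0.0914] 152 0.001
base (array([621. ,   7.6]), array([71.8, 51.3]), 0.5)
49.82 [0.631  0.0083 0.1043] [ 0.16 -0.23  1.32] 0.0001
```

Request:
{"method": "drive_tool", "body": {"targets": [[0,1,0,0,0,0,1],[0,2,0,0,0,0,1],[0,3,0,0,0,0,1],[0,3,0,0,0,0,1],[0,3,0,0,0,0,1]]}}

```text
clock: 50.23
position: [0.6327, 0.0083, 0.1039]
eef_rot: [0.707, 0.707, -0.001, -0.001]
contact_force: [-5.8, -0.4, 2.2]
finger_gap: 0.0
```

```bash
python3 sw.py|grep scene; python3 st.py
```

```text
scene ball [0.6584 0.0063 0.0907] 153 0.0008
50.33 [0.6326 0.0083 0.1039] [-5.66 -0.94  2.98] -0.0001
```

The lever is at its stop: the force rose to about 6 N and motion ceased. Now back off and check.

Request:
{"method": "drive_tool", "body": {"targets": [[0,-8,0,0,0,0,1],[0,-20,0,0,0,0,1],[0,-40,0,0,0,0,1],[0,-40,-40,0,0,0,1],[0,-40,-80,0,0,0,1],[0,-70,-120,0,0,0,1],[0,-100,-160,0,0,0,1],[0,-130,-190,0,0,0,1],[0,-150,-200,0,0,0,1],[0,-150,-200,0,0,0,1]]}}

```text
clock: 51.17
position: [0.4827, 0.0085, 0.3123]
eef_rot: [0.707, 0.707, 0.004, 0.005]
contact_force: [1.3, 0.2, 0.8]
finger_gap: 0.0003
```

Request:
{"method": "drive_tool", "body": {"targets": [[0,0,0,0,0,0,1],[0,0,0,0,0,0,1],[0,0,0,0,0,0,1],[0,0,0,0,0,0,1],[0,0,0,0,0,0,1],[0,0,0,0,0,0,1]]}}

```text
clock: 51.67
position: [0.4839, 0.0084, 0.3025]
eef_rot: [0.707, 0.707, -0.001, -0.001]
contact_force: [0.8, -0.3, 0.0]
finger_gap: -0.0002
```

```bash
python3 sw.py; python3 hung.py; python3 tray.py; python3 st.py; python3 - <<'E'
from h import *
d,P,H=take("scene"); a=d["color"]; b=dict(np.load("pics/scene0.npz"))["color"]
cv2.imwrite("pics/s6.png",a[:,:,::-1])
E
```

```text
no ball top
scene ball [0.6587 0.006  0.0908] 139 0.0009
base (array([621.7,   7.9]), array([71.6, 51. ]), 0.9)
top holder1 70 across -2.3 along -0.1 (-13.0..12.6) ztop 179.0
top holder2 96 across -3.1 along 63.5 (49.1..74.4) ztop 177.9
top holder3 58 across -2.7 along -116.3 (-129.1..-106.2) ztop 178.6
top holder4 95 across -3.2 along 121.8 (108.4..133.3) ztop 178.1
top holder5 79 across -2.4 along -58.5 (-71.0..-46.8) ztop 178.9
scene holder1 150 across 1.8 along 1.8 (-12.6..11.3) ztop 176.2
scene holder2 173 across 2.5 along 63.5 (-18.6..73.3) ztop 176.2
scene holder3 133 across 1.5 along -116.3 (-131.7..-106.6) ztop 176.7
scene holder4 188 across 2.6 along 121.8 (106.3..131.8) ztop 176.4
scene holder5 146 across 1.5 along -56.6 (-73.6..-43.2) ztop 175.9
top 86 (array([ 483.7, -245.6]), array([66.3,  6.1]), 83.8) centre to bar along x: 0.06852599236099575
[0.4839 0.0084 0.3038] [-0.09 -0.28  0.38] tcp in front 0.09573413622552707
51.97 [0.4839 0.0084 0.3038] [-0.09 -0.28  0.38] 0.0
```

View pics/s6.png

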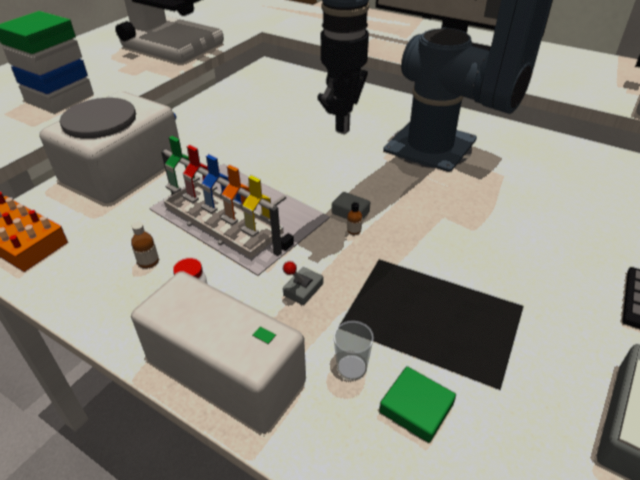

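All five holders hang on the bar at (175–255, 150–190). The lever ball at (290,267) is over to the far side, and the bottles, beaker, box and counter are where they were. Handing in.

```bash
python3 -c "
from plant import job; print(job.finish_job())"
```

```text
the job is handed in; nothing more can be done
None
```

I did the job in the order asked and handed it in at about 52 s of robot time. The hand-in reports no verdict.

- **Tray:** With all the holders still on the mat, I pushed the tray through its detent to the stop. The force rose while the position held. Afterwards the push plate's centre measured 68.5 mm in front of the bar, against 68 mm nominal. I did not sense the click itself.
- **Holders:** All five hang astride the bar, about 60 mm apart, in the order green, red, blue, orange, yellow. That leaves roughly 26 mm of clear air between neighbours' feet. The scene camera put their fin tops at 176–177 mm, against 176.6 mm for a full seat. The positions along the bar stayed within a few millimetres between checks.
- **Switch:** I pushed the lever until it met its stop at about 6 N, then backed off. The ball stayed about 37 mm to the on side, against 38 mm nominal, and the robot was clear of everything.

**Checks that disagreed or fell short:**
- The top camera read the fin tops 1.5–2.5 mm higher than the scene camera. Their across-bar positions differed by about 4–6 mm. I put this down to calibration and to the two cameras seeing different faces of the fins.
- The final switch check came from the scene camera alone, because the top camera did not find the ball.
- I judged the bystander objects to be unmoved by eye in the last picture, without measuring them.
- I saw no sign that any holder was knocked aside.

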